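# Load the bead-mill jar carrier by feel and clamp it

## Robot

A 6-joint arm with a two-finger parallel gripper is mounted at the origin on the work surface. World frame = base frame: x ahead of the robot, y to its left, z up, the work surface at z = 0. Lengths are in m, angles in rad, forces in N, time in s.
With the tool pointing down it reaches from about 0.375 to 0.9 m from the base axis. Payload 3.1 kg.
Tool frame: the origin (TCP) lies at the very end of the fingers, on their centre line; the grasp point (between the pads) lies 19 mm behind it; x points along the fingers, y is the direction in which the jaws open and shut, and the axes are right-handed (so a half turn about x gives the same grasp; the last joint's range is limited). The gripper opens to 87 mm and grips with 3 to 60 N. Pads are 19 mm wide; open, the fingers measure 117 mm over their backs; the gripper's body (75 mm by 190 mm) begins 51 mm behind the grasp point.
Start: joints at [-1.333, 0.527, 1.433, -0, 1.181, -0.178], TCP at [0.252, -0.572, 0.223] pointing down, gripper open.
Joint ranges: [-3.08, 3.08], [-0.75, 2.2], [0.22, 2.44], [-1.43, 4.57], [0, 2.65], [-2.85, 2.85]. Speed limits (rad/s): [2.79, 2.79, 3.14, 3.14, 3.14, 3.14].

## Interface

Orientations are given as a unit quaternion [x, y, z, w].
In Python, from rig import robot gives the robot as it stands.
- The arm moves only by the tool carry_out, never from a script. Its argument "commands" is a list that holds one entry, the list of rows, each a list of 5 numbers: the opening, from 0 (shut) to 1 (fully open), then the shift along the tool's x, y, z in mm, then the turn about the tool's x in degrees. In form: [[[hand, x, y, z, twist], ...]]. A call has 1 to 8 rows; each row shifts and turns the pose as measured when the row begins, along the tool's axes as they then stand; what a row does not reach is not made up. A row lasts 1/12 s, in which the tool goes at most 41.7 mm and 7.16 degrees, less where a joint would pass 70% of its speed; a pose out of reach is approached as far as the arm can. A call with a gripper value outside its range is refused whole. The fingers move at their own pace and stop on an object; "force" is the grip in N (left out, the last holds). Time passes only in rows, so rows that do not move let the fingers close. It gives the time, the measured TCP pose, the force and the opening at its end, in the units of the state.
- robot.get_obs(): the state, without advancing time (a new reading comes with each control period).
- robot.camera(name): name is "side" or "top"; returns the picture (400x640x3 uint8, red, green, blue); there is no depth.
- robot.camera_model(name): a dict with "fx", "fy", "cx", "cy" (pixels), "R" (3x3) and "t" (3): a world point X has camera coordinates R X + t. Camera axes: x right, y down, z forward; pixel columns grow to the right and rows downward; lengths in m; the calibration is good to about 2 mm. A picture is of the moment at which its call begins. camera_model takes no time and is no camera call.
- robot.hand_in(): hands the job in, once; it reports no verdict.
The state is a dict: "time": time; "q": joint angles; "joint_velocities": joint speeds; "joint_torque": joint torques, N m; "position": TCP position; "tool_rot": TCP orientation; "ft_force": force on the tool from outside, world axes, zero at the start; "moment": the same for the moment, N m; "grip_width": finger opening in m.
Only numpy, scipy, OpenCV 4.12 (cv2) and the standard library are available. Lean on these libraries where they do the work, as an engineer would, in place of code of your own. Each camera call takes 0.05 s, during which the arm holds its last target. There are 200 camera calls.

## Task

Some of the alike jars on the bench are loaded with grinding beads and some are empty: lift each to feel which is which. First pull up the red spring collar on the green carrier, turn it to swing the hold-down arm fully clear and let the collar drop home; then stand every loaded jar upright in a nest of the carrier and, at any time, every empty one upright inside the grey tray. Last, with all loaded jars in, pull the collar up again, swing the arm back over the jars and let the collar drop home so that it locks, leaving the other things on the bench where they are.

Things in the scene. Friction and masses are not known exactly. Their poses are not given: they have to be found in the camera images.
- carrier: fixed jar carrier (place, yaw vary): green base 100 x 300 mm (its x by y), 20 mm thick, origin on the bench under the middle nest. Nest centres at its y = -64, 0, +64 mm, x = 0; nest floor 20 mm above the bench, nests 66 (x) by 59 mm (y) inside, wall tops 36 mm above the bench, one jar a nest. At its y = +154 mm stands the grey column, 64 mm diameter, with red collar and hold-down arm
- collar_grip (a point): point on the axis of the round red collar at grip height, 125 mm above the bench when down. Collar 40 mm diameter, grip from 26 mm below this point to 17 mm above; a steel pin of 22 mm diameter in its middle ends 33 mm above this point (when down). The hold-down arm is fast to the collar, 26 to 36 mm below this point
- clamp_tip (a point): point on top of the aluminium hold-down arm, 235 mm from the collar axis and 10 mm short of the arm's end. Arm 24 mm wide, 10 mm thick with a 6 mm black pad below. Locked, it lies along the carrier's -y over all three nests, pad 5 mm above the lids of seated jars
- collar_lift (a joint): how far the collar is pulled up, m: 0 = home (down), 0.018 = upper stop. A spring and its weight push it down with 6 N at the bottom, 9 N at the top. It must be lifted by more than 10 mm (best 14 to 16) to turn; let go, it drops home only at either end of the turn, where its tooth finds the notch
- clamp_turn (a joint): turn of collar and arm, rad, counter-clockwise from above: 0 = locked (arm over the nests), 1.3 = open (arm pointing away from the robot, clear of the nests); hard stops at both ends. With the collar down it is blocked but for about 0.1 rad of play. Turns easily when lifted
- tray: grey open tray for empty jars, fixed to the bench (place and yaw vary): 210 x 150 mm outside (its x by y), walls 5 mm thick and 25 mm high, floor 5 mm thick, origin at the centre of its underside
- jar_1: bead jar: upright cylinder, 50 mm diameter, 58 mm tall, white with teal screw cap, origin at the centre of its underside, z up. All jars look alike; a loaded one weighs 300 to 420 g, an empty one 75 to 105 g. Four to six jars stand on the bench before and to the right of the carrier, at least 40 mm apart at first; the others are absent
- jar_2: bead jar: upright cylinder, 50 mm diameter, 58 mm tall, white with teal screw cap, origin at the centre of its underside, z up. All jars look alike; a loaded one weighs 300 to 420 g, an empty one 75 to 105 g. Four to six jars stand on the bench before and to the right of the carrier, at least 40 mm apart at first; the others are absent
- jar_3: bead jar: upright cylinder, 50 mm diameter, 58 mm tall, white with teal screw cap, origin at the centre of its underside, z up. All jars look alike; a loaded one weighs 300 to 420 g, an empty one 75 to 105 g. Four to six jars stand on the bench before and to the right of the carrier, at least 40 mm apart at first; the others are absent
- jar_4: bead jar: upright cylinder, 50 mm diameter, 58 mm tall, white with teal screw cap, origin at the centre of its underside, z up. All jars look alike; a loaded one weighs 300 to 420 g, an empty one 75 to 105 g. Four to six jars stand on the bench before and to the right of the carrier, at least 40 mm apart at first; the others are absent
- jar_5: bead jar: upright cylinder, 50 mm diameter, 58 mm tall, white with teal screw cap, origin at the centre of its underside, z up. All jars look alike; a loaded one weighs 300 to 420 g, an empty one 75 to 105 g. Four to six jars stand on the bench before and to the right of the carrier, at least 40 mm apart at first; the others are absent
- jar_6: bead jar: upright cylinder, 50 mm diameter, 58 mm tall, white with teal screw cap, origin at the centre of its underside, z up. All jars look alike; a loaded one weighs 300 to 420 g, an empty one 75 to 105 g. Four to six jars stand on the bench before and to the right of the carrier, at least 40 mm apart at first; the others are absent
- tube_rack: teal tube rack with capped tubes, 90 x 150 mm, 110 mm tall, loose bystander, origin at the centre of its underside
- timer: white timer, 55 x 65 x 20 mm, loose bystander, origin at the centre of its underside
- slide_box: blue slide box, 52 x 85 x 32 mm, loose bystander, origin at the centre of its underside
- marker: marker pen lying along its x, 120 mm long, 12 mm thick, loose bystander, origin at the centre of its underside
- pipette: blue and white pipette lying along its x, about 220 mm long, 22 mm thick, loose bystander, origin at the centre of its underside
- spray_bottle: white bottle with blue cap, 56 mm diameter, 140 mm tall, loose bystander, origin at the centre of its underside
- mouse: black computer mouse, 100 x 58 x 32 mm, loose bystander, origin at the centre of its underside
Things that resemble listed ones, but are neither listed nor needed, are in the scene too. What is shaped like the jar_3 but brown or pink is not meant.

How it is judged:
On the way, in this order (a step that is already met when the one before it is completed fails the run):
1. the clamp is open: arm swung fully clear and collar home (value of joint clamp_turn above 1.15 rad and value of joint collar_lift below 0.004 m), for 0.2 s.
2. every loaded jar stands in a nest while the clamp is open (all of step 1 and x of jar_2 in the frame of carrier between -0.018 and 0.018 m and y of jar_2 in the frame of carrier between -0.085 and 0.085 m and z of jar_2 in the frame of carrier between 0.014 and 0.027 m and angle between each of jar_2, jar_3, jar_5's own z axis and vertical below 0.15 rad and x of jar_3 in the frame of carrier between -0.018 and 0.018 m and y of jar_3 in the frame of carrier between -0.085 and 0.085 m and z of jar_3 in the frame of carrier between 0.014 and 0.027 m and x of jar_5 in the frame of carrier between -0.018 and 0.018 m and y of jar_5 in the frame of carrier between -0.085 and 0.085 m and z of jar_5 in the frame of carrier between 0.014 and 0.027 m), for 0.2 s.
3. the clamp is locked again: arm over the jars and collar home (value of joint clamp_turn below 0.15 rad and value of joint collar_lift below 0.004 m), for 0.2 s.
At the end, for the whole second after the job is handed in: every loaded jar stands on the floor of a nest of the carrier (within 18 mm of the row's centre line, tilt under 0.15 rad), every empty jar stands upright on the tray's floor, the arm is back over the jars (turn under 0.15 rad) with the collar home (lift under 4 mm), all at rest (all of step 3 and x of jar_2 in the frame of carrier between -0.018 and 0.018 m and y of jar_2 in the frame of carrier between -0.085 and 0.085 m and z of jar_2 in the frame of carrier between 0.014 and 0.027 m and angle between each of jar_2, jar_3, jar_5, jar_1, jar_4, jar_6's own z axis and vertical below 0.15 rad and x of jar_3 in the frame of carrier between -0.018 and 0.018 m and y of jar_3 in the frame of carrier between -0.085 and 0.085 m and z of jar_3 in the frame of carrier between 0.014 and 0.027 m and x of jar_5 in the frame of carrier between -0.018 and 0.018 m and y of jar_5 in the frame of carrier between -0.085 and 0.085 m and z of jar_5 in the frame of carrier between 0.014 and 0.027 m and x of jar_1 in the frame of tray between -0.085 and 0.085 m and y of jar_1 in the frame of tray between -0.055 and 0.055 m and z of jar_1 in the frame of tray between 0 and 0.012 m and x of jar_4 in the frame of tray between -0.085 and 0.085 m and y of jar_4 in the frame of tray between -0.055 and 0.055 m and z of jar_4 in the frame of tray between 0 and 0.012 m and x of jar_6 in the frame of tray between -0.085 and 0.085 m and y of jar_6 in the frame of tray between -0.055 and 0.055 m and z of jar_6 in the frame of tray between 0 and 0.012 m and linear speed of each of jar_2, jar_3, jar_5, jar_1, jar_4, jar_6 below 0.02 m/s); the robot touches nothing.
It fails at once if a bystander (tube rack, timer, slide box, marker, pipette, bottle, mouse) is pushed more than 30 mm from its place (distance of any of tube_rack, timer, slide_box, marker, pipette, spray_bottle, mouse from where it was at the start of the episode above 0.03 m).
Of jar_1, jar_2, jar_3, jar_4, jar_5, jar_6 only 4 to 6 are there at a start; the rules pass over those that are not, and their reading is None.
At some moment in a run one of jar_1, jar_2, jar_3, jar_4, jar_5, jar_6 may be knocked a few centimetres aside while the robot is not near it.
It also fails if it takes over 210 s, if anything falls off the work surface, if the arm or the gripper's body presses on something with over 40 N, if the wrist force passes 120 N, or if a joint passes its speed limit or range.

## Working session

There is one attempt and no reset: what is moved stays moved. The work goes in short steps, Python scripts to look and compute and a tool call to move; the robot and the scene stay as the last step left them, time stands still between calls to the robot, and variables do not carry over. Pictures are saved under pics/ and viewed, on a budget of 14 in all, crops included, one or two more only if the job needs it, and the job is handed in when it is done.

Besides the shell and the picture viewer there is one more tool, called after "Emit:" as name(argument=value, ...), one argument or row to a line, values as JSON. carry_out: Moves the arm, as the interface text tells. Its arguments: {"type":"object","properties":{"commands":{"type":"array"},"force":{"type":"number"}},"required":["commands"]}

```bash
mkdir -p pics; ls
python3 - <<'E'
from rig import robot
import cv2,numpy as np
for n in("top","side"):
    cv2.imwrite(f"pics/{n}0.png",robot.camera(n)[:,:,::-1])
    m=robot.camera_model(n);print(n,{k:np.round(v,3).tolist() for k,v in m.items()})
o=robot.get_obs();print(o)
E
```

```text
pics
top {'fx': 414.257, 'fy': 414.257, 'cx': 321.318, 'cy': 195.106, 'R': [[0.021, -1.0, -0.021], [-0.982, -0.017, -0.19], [0.19, 0.025, -0.982]], 't': [0.021, 0.569, 1.39]}
side {'fx': 442.517, 'fy': 442.517, 'cx': 314.596, 'cy': 201.907, 'R': [[-0.967, -0.256, 0.013], [-0.152, 0.533, -0.832], [0.206, -0.806, -0.554]], 't': [0.54, 0.158, 1.333]}
{'time': 0.1, 'q': array([-1.33353501e+00,  5.28434279e-01,  1.43376731e+00, -6.21654772e-05,
        1.18136404e+00, -1.78518834e-01]), 'joint_velocities': array([ 0.00247263, -0.00271879, -0.00093555,  0.00101994,  0.0002435 ,
        0.00094654]), 'joint_torque': array([-7.61899610e-04, -4.40985596e+01, -1.77150160e+01,  6.34347531e-02,
        5.33927442e-02, -4.35102629e-05]), 'position': array([ 0.25228417, -0.57110787,  0.22163412]), 'tool_rot': array([-0.6918389 , -0.14664868,  0.6919205 , -0.14525538]), 'ft_force': array([ 0.49312605, -0.12206162,  0.45389821]), 'moment': array([-0.0108775 ,  0.00790165, -0.00048309]), 'grip_width': 0.08742412291809347}
```

View pics/top0.png

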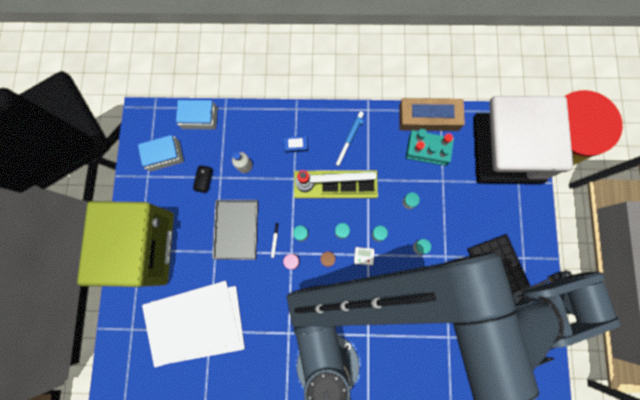

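View pics/side0.png

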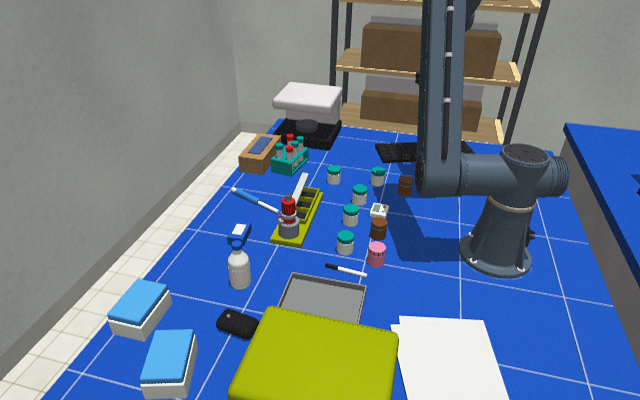

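Top view: the jars with teal lids are at (300,233), (342,230), (380,233), (412,200) and (424,247). The pink (291,262) and brown (328,259) lookalikes are not meant. The red collar is at (304,179), the carrier runs right from it, and the grey tray is at (236,230). The side view shows the same five jars and a second brown one at (405,184). Next I'll measure them and check one crop.

```bash
cat > h.py <<'E'
from rig import robot
import cv2,numpy as np
def ray(n,u,v,z):
    m=robot.camera_model(n);R=np.array(m["R"]);t=np.array(m["t"])
    c=-R.T@t;d=R.T@np.array([(u-m["cx"])/m["fx"],(v-m["cy"])/m["fy"],1]);return c+d*(z-c[2])/d[2]
def proj(n,X):
    m=robot.camera_model(n);p=np.array(m["R"])@np.array(X)+np.array(m["t"]);return p[0]/p[2]*m["fx"]+m["cx"],p[1]/p[2]*m["fy"]+m["cy"]
def blobs(im,lo,hi,amin=15):
    hsv=cv2.cvtColor(im,cv2.COLOR_RGB2HSV);k=cv2.inRange(hsv,np.array(lo),np.array(hi))
    n,l,s,c=cv2.connectedComponentsWithStats(k)
    return [(c[i],s[i]) for i in range(1,n) if s[i][4]>=amin]
def lids(im,z=.058):
    r=[]
    for c,s in blobs(im,(78,120,70),(95,255,255)):
        r.append((np.round(ray("top",*c,z)[:2],4).tolist(),np.round(c,1).tolist(),int(s[4])))
    return r
def pose():
    o=robot.get_obs();R=__import__("scipy.spatial.transform",fromlist=["Rotation"]).Rotation.from_quat(o["tool_rot"]).as_matrix()
    return o,np.array(o["position"]),R
def go(x,y,z,yaw=None):
    "shift in tool mm to target, twist to bring jaw axis to yaw (rad, world)"
    o,p,R=pose();d=R.T@(np.array([x,y,z])-p)*1000
    tw=0
    if yaw is not None:
        # tool x down: +twist about tool x = clockwise from above
        a=np.arctan2(R[1,1],R[0,1]);tw=np.degrees((a-yaw+np.pi/2)%np.pi-np.pi/2)
    print("shift",d.round(1),"twist",round(tw,1))
def st():
    o,p,R=pose();print("t",round(o["time"],2),"p",p.round(4),"R",R.round(3).tolist(),"F",np.round(o["ft_force"],2),"w",round(o["grip_width"],4),"q",np.round(o["q"],2))
E
python3 - <<'E'
from h import *
im=robot.camera("top");st()
for r in lids(im):print("lid",r)
for nm,lo,hi,z in(("green",(24,120,60),(38,255,255),.02),("red",(0,150,90),(6,255,255),.142),("red",(174,150,90),(180,255,255),.142),("tray",(0,0,80),(180,40,170),.02)):
    hsv=cv2.cvtColor(im,cv2.COLOR_RGB2HSV);k=cv2.inRange(hsv,np.array(lo),np.array(hi));k[:160]=0;k[265:]=0
    n,l,s,c=cv2.connectedComponentsWithStats(k)
    for i in range(1,n):
        if s[i][4]<20 or not 200<c[i][0]<480:continue
        pts=np.argwhere(l==i)[:,::-1].astype(np.float32)
        w=np.array([ray("top",u,v,z)[:2] for u,v in pts],np.float32)
        print(nm,s[i].tolist(),ray("top",*c[i],z).round(3),cv2.minAreaRect(w))
a=cv2.resize(im[160:270,200:440],None,fx=3.3,fy=3.3,interpolation=cv2.INTER_CUBIC);cv2.imwrite("pics/crop1.png",a[:,:,::-1])
E
```

```text
t 0.15 p [ 0.2523 -0.5712  0.2218] R [[-0.0, 0.404, -0.915], [0.002, -0.915, -0.404], [-1.0, -0.002, -0.0]] F [ 0.22 -1.02  0.08] w 0.0868 q [-1.33  0.53  1.43  0.    1.18 -0.18]
lid ([0.7438, -0.3461], [429.1, 147.9], 988)
lid ([0.5578, -0.2808], [411.6, 199.4], 154)
lid ([0.4465, -0.0419], [342.0, 230.2], 163)
lid ([0.4357, 0.1013], [300.1, 232.5], 161)
lid ([0.4406, -0.17], [379.6, 232.6], 159)
lid ([0.398, -0.3167], [423.2, 246.0], 162)
green [309, 172, 35, 2, 49] [0.659 0.026 0.02 ] ((0.6581330895423889, 0.017484556883573532), (0.0037186848931014538, 0.12275341153144836), 0.9160549640655518)
green [295, 180, 82, 18, 655] [ 0.588 -0.019  0.02 ] ((0.5986579656600952, -0.017810538411140442), (0.058554258197546005, 0.2907920479774475), 2.1833770275115967)
red [298, 172, 11, 11, 63] [0.608 0.091 0.142] ((0.6109934449195862, 0.09124306589365005), (0.03393300622701645, 0.03308586776256561), 1.839015245437622)
tray [236, 160, 16, 12, 96] [0.676 0.31  0.02 ] ((0.6741895079612732, 0.312471479177475), (0.03607909381389618, 0.05428305268287659), 34.85816192626953)
tray [332, 170, 35, 1, 35] [ 0.669 -0.065  0.02 ] ((0.6687505841255188, -0.06534795463085175), (5.4424162954092026e-08, 0.12256880104541779), 0.9095948934555054)
tray [297, 179, 77, 12, 173] [0.617 0.036 0.02 ] ((0.6305762529373169, -0.013858765363693237), (0.03931747004389763, 0.2732025384902954), 10.783279418945312)
tray [213, 201, 45, 58, 860] [0.472 0.348 0.02 ] ((0.4471283555030823, 0.33430352807044983), (0.20203562080860138, 0.15073423087596893), 1.087127923965454)
tray [358, 258, 16, 7, 26] [ 0.34  -0.131  0.02 ] ((0.33846408128738403, -0.12824277579784393), (0.018253149464726448, 0.05483858287334442), 19.342859268188477)
```

View pics/crop1.png

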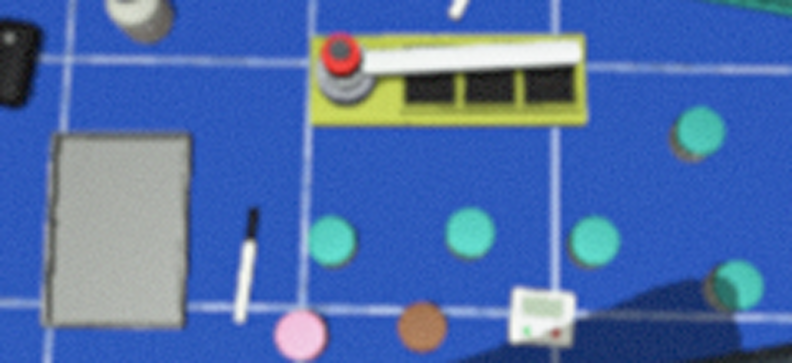

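Run:
```python
from h import *
f=lambda u,v,z:ray("top",200+u/3.3-.35,160+v/3.3-.35,z)[:2]
C=[f(310,35,.02),f(311,126,.02),f(587,125,.02),f(585,35,.02)]
for c in C:print(c.round(4))
print("nest",[f(u,v,.02).round(4) for u,v in((430,88),(490,87),(550,85))])
print("tray",[f(u,v,.025).round(4) for u,v in((54,134),(190,134),(185,327),(42,327))])
print("pin",f(342,46,.158).round(4),"redtop",f(341,52,.142).round(4))
print("column foot",f(346,80,.04).round(4))
for nm,z,uv in(("pink",.058,(300,335)),("brown",.058,(422,326)),("timer",.02,(543,317))):print(nm,f(*uv,z).round(3))
go(.608,.092,.25)
```

```text
[0.6646 0.1349]
[0.5631 0.1303]
[ 0.5694 -0.1676]
[ 0.6694 -0.1659]
nest [array([0.6074, 0.0023]), array([ 0.6096, -0.0628]), array([ 0.6129, -0.1278])]
tray [array([0.5486, 0.4081]), array([0.5512, 0.2604]), array([0.3451, 0.2552]), array([0.342 , 0.4064])]
pin [0.6187 0.0895] redtop [0.6165 0.0915]
column foot [0.6103 0.0925]
pink [0.338 0.131]
brown [0.35  0.006]
timer [ 0.363 -0.121]
shift [ -27.3 -463.1 -593.2] twist 0
```

Emit:
carry_out(
  commands=[
    [[1,-1.4,-23,-30,0],[1,-1.4,-23,-30,0],[1,-1.4,-23,-30,0],[1,-1.4,-23,-30,0],[1,-1.4,-23,-30,0],[1,-1.4,-23,-30,0],[1,-1.4,-23,-30,0],[1,-1.4,-23,-30,0]],
  ],
  force=40,
)

```text
time: 0.82
position: [0.3987, -0.3044, 0.2293]
tool_rot: [-0.692, -0.14, 0.694, -0.141]
ft_force: [0.7, -0.0, -0.5]
grip_width: 0.0872
```

Emit:
carry_out(
  commands=[
    [[1,-1.4,-23,-30,0],[1,-1.4,-23,-30,0],[1,-1.4,-23,-30,0],[1,-1.4,-23,-30,0],[1,-1.4,-23,-30,0],[1,-1.4,-23,-30,0],[1,-1.4,-23,-30,0],[1,-1.4,-23,-30,0]],
  ],
)

```text
time: 1.48
position: [0.5516, -0.026, 0.2396]
tool_rot: [-0.692, -0.14, 0.695, -0.14]
ft_force: [0.4, -1.1, -0.2]
grip_width: 0.0868
```

Run:
```python
from h import *
st();go(.616,.0915,.25)
for r in lids(robot.camera("top")):print("lid",r)
```

```text
t 1.48 p [ 0.5516 -0.026   0.2396] R [[-0.004, 0.389, -0.921], [-0.0, -0.921, -0.389], [-1.0, -0.002, 0.004]] F [ 0.42 -1.09 -0.25] w 0.0868 q [-0.25  0.41  1.59 -0.    1.14  0.92]
shift [ -10.7  -83.3 -105. ] twist 0
lid ([0.744, -0.3461], [429.1, 147.9], 986)
lid ([0.5579, -0.2809], [411.6, 199.3], 155)
lid ([0.4405, -0.17], [379.6, 232.7], 161)
lid ([0.3975, -0.3158], [423.0, 246.2], 167)
```

Emit:
carry_out(
  commands=[
    [[1,-2.7,-20.8,-26.2,0],[1,-2.7,-20.8,-26.2,0],[1,-2.7,-20.8,-26.2,0],[1,-2.7,-20.8,-26.2,0],[1,0,0,0,0]],
  ],
)

```text
time: 1.95
position: [0.6204, 0.1055, 0.2499]
tool_rot: [0.692, 0.145, -0.692, 0.141]
ft_force: [-0.2, 0.6, -0.2]
grip_width: 0.0872
```

Run:
```python
from h import *
st();go(.616,.0915,.109)
im=robot.camera("side");u,v=map(int,proj("side",(.616,.0915,.16)));print(u,v)
cv2.imwrite("pics/s1.png",cv2.resize(im[v-70:v+60,u-80:u+80],None,fx=4,fy=4,interpolation=cv2.INTER_CUBIC)[:,:,::-1])
```

```text
t 1.95 p [0.6204 0.1055 0.2499] R [[-0.001, 0.397, -0.918], [0.006, -0.918, -0.397], [-1.0, -0.006, -0.001]] F [-0.25  0.57 -0.2 ] w 0.0872 q [-0.01  0.51  1.39  0.01  1.25  1.15]
shift [140.9  11.9   9.8] twist 0
288 195
```

View pics/s1.png

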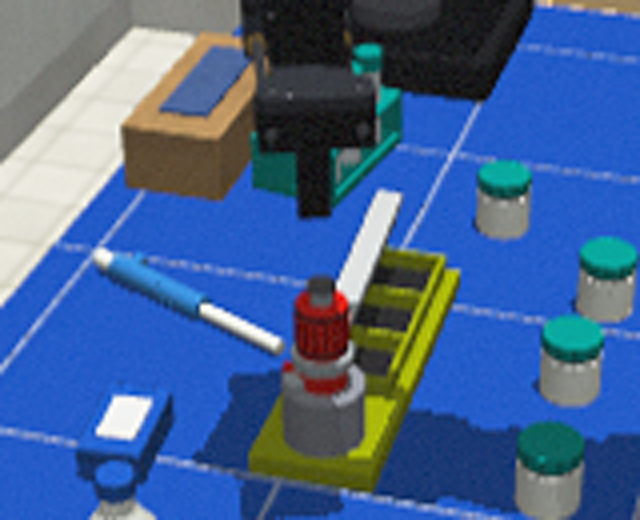

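The pin top shows at (288,196) in the side image. That matches my estimate of (0.616, 0.0915), and nothing is in the way of the descent.

Emit:
carry_out(
  commands=[
    [[1,20,6,5,0],[1,25,6,5,0],[1,30,0,0,0],[1,30,0,0,0],[1,15,0,0,0],[1,0,0,0,0]],
  ],
)

```text
time: 2.5
position: [0.6119, 0.0824, 0.1262]
tool_rot: [-0.691, -0.143, 0.694, -0.143]
ft_force: [-0.4, 0.3, 0.1]
grip_width: 0.0869
```

Run:
```python
from h import *
st();go(.616,.0915,.109)
```

```text
t 2.5 p [0.6119 0.0824 0.1262] R [[-0.003, 0.397, -0.918], [-0.0, -0.918, -0.397], [-1.0, -0.001, 0.003]] F [-0.4   0.35  0.07] w 0.0869 q [-0.05  0.64  1.53 -0.    0.97  1.12]
shift [17.2 -6.7 -7.5] twist 0
```

Emit:
carry_out(
  commands=[
    [[1,8,-6.5,-7.5,0],[1,9,0,0,0],[1,0,0,0,0],[0.3,0,0,0,0],[0.3,0,0,0,0],[0.3,0,0,0,0],[0.3,0,0,0,0],[0.3,0,0,0,0]],
  ],
  force=40,
)

```text
time: 3.17
position: [0.6183, 0.0893, 0.1121]
tool_rot: [0.693, 0.142, -0.692, 0.143]
ft_force: [-0.1, 0.9, -0.3]
grip_width: 0.0616
```

Run:
```python
from h import *
st()
```

```text
t 3.17 p [0.6183 0.0893 0.1121] R [[0.002, 0.395, -0.919], [-0.001, -0.919, -0.395], [-1.0, 0.002, -0.002]] F [-0.15  0.9  -0.32] w 0.0616 q [-0.03  0.66  1.53 -0.    0.95  1.13]
```

Emit:
carry_out(
  commands=[
    [[0.2,0,0,0,0],[0.2,0,0,0,0],[0.2,0,0,0,0],[0.2,0,0,0,0],[0.2,0,0,0,0],[0.2,0,0,0,0],[0.2,0,0,0,0],[0.2,0,0,0,0]],
  ],
)

```text
time: 3.83
position: [0.6178, 0.092, 0.1132]
tool_rot: [0.694, 0.143, -0.691, 0.142]
ft_force: [-1.1, 1.9, 0.2]
grip_width: 0.0392
```

Run:
```python
from h import *
st()
```

```text
t 3.83 p [0.6178 0.092  0.1132] R [[0.003, 0.395, -0.919], [0.002, -0.919, -0.395], [-1.0, -0.001, -0.003]] F [-1.13  1.87  0.18] w 0.0392 q [-0.03  0.66  1.53  0.    0.95  1.13]
```

Gripped at 39 mm. Now lift it 15 mm.

Emit:
carry_out(
  commands=[
    [[0.2,-5,0,0,0],[0.2,-5,0,0,0],[0.2,-5,0,0,0],[0.2,0,0,0,0],[0.2,0,0,0,0]],
  ],
)

```text
time: 4.25
position: [0.6175, 0.0919, 0.1257]
tool_rot: [0.693, 0.143, -0.692, 0.142]
ft_force: [1.7, 2.0, -7.8]
grip_width: 0.0393
```

Run:
```python
from h import *
st()
```

```text
t 4.25 p [0.6175 0.0919 0.1257] R [[0.001, 0.395, -0.919], [0.002, -0.919, -0.395], [-1.0, -0.001, -0.002]] F [ 1.7   1.97 -7.78] w 0.0393 q [-0.03  0.64  1.52  0.    0.98  1.13]
```

Emit:
carry_out(
  commands=[
    [[0.2,-2.5,0,0,0],[0.2,0,0,0,-4],[0.2,0,0,0,-7],[0.2,0,0,0,-7],[0.2,0,0,0,-7]],
  ],
)

```text
time: 4.67
position: [0.6176, 0.0921, 0.1272]
tool_rot: [0.644, 0.294, -0.643, 0.292]
ft_force: [1.2, 0.9, -7.0]
grip_width: 0.0395
```

Run:
```python
from h import *
st()
```

```text
t 4.67 p [0.6176 0.0921 0.1272] R [[0.001, 0.754, -0.657], [0.003, -0.657, -0.754], [-1.0, -0.001, -0.003]] F [ 1.2   0.85 -7.04] w 0.0395 q [-0.03  0.64  1.52  0.    0.98  0.68]
```

Emit:
carry_out(
  commands=[
    [[0.2,-0.5,0,0,-7],[0.2,0,0,0,-7],[0.2,0,0,0,-7],[0.2,0,0,0,-7],[0.2,0,0,0,-7],[0.2,0,0,0,-7],[0.2,0,0,0,-6],[0.2,0,0,0,0]],
  ],
)

```text
time: 5.33
position: [0.6174, 0.0921, 0.1264]
tool_rot: [0.465, 0.535, -0.462, 0.532]
ft_force: [1.8, -0.1, -7.1]
grip_width: 0.0388
```

Run:
```python
from h import *
st();o,p,R=pose();print(np.degrees(np.arctan2(R[1,1],R[0,1])),o["moment"])
im=robot.camera("top")
cv2.imwrite("pics/t2.png",cv2.resize(im[90:300,190:490],None,fx=2.6,fy=2.6,interpolation=cv2.INTER_CUBIC)[:,:,::-1])
```

```text
t 5.33 p [0.6174 0.0921 0.1264] R [[0.0, 0.99, 0.14], [0.006, 0.14, -0.99], [-1.0, 0.001, -0.006]] F [ 1.84 -0.06 -7.08] w 0.0388 q [-0.03  0.64  1.52  0.01  0.98 -0.18]
8.04488148428746 [-0.02958292 -0.58695869 -0.45711836]
```

View pics/t2.png

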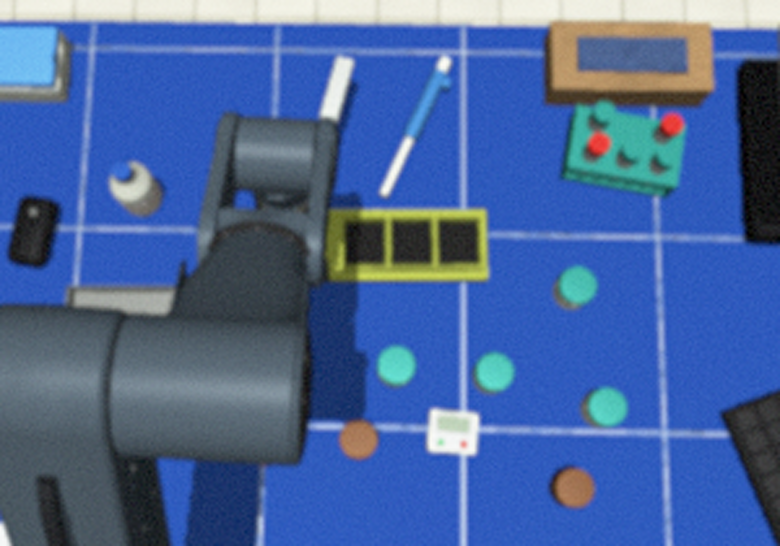

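The arm is swung open (tip at (340,65) in the crop), and the wrist moment shows it against its stop. The five jars are unchanged. Now lower and release.

Emit:
carry_out(
  commands=[
    [[0.2,5,0,0,0],[0.2,5,0,0,0],[0.2,5,0,0,0],[0.2,1,0,0,0],[0.7,0,0,0,0],[0.9,0,0,0,0],[1,0,0,0,0],[1,0,0,0,0]],
  ],
)

```text
time: 6.05
position: [0.6185, 0.0916, 0.1159]
tool_rot: [0.468, 0.532, -0.464, 0.532]
ft_force: [-0.0, -0.2, 0.8]
grip_width: 0.0584
```

Emit:
carry_out(
  commands=[
    [[1,0,0,0,0],[1,0,0,0,0],[1,0,0,0,0],[1,-20,0,0,0],[1,-30,0,0,0],[1,-35,0,0,0],[1,-30,0,0,0],[1,0,0,0,0]],
  ],
)

```text
time: 6.72
position: [0.6163, 0.0908, 0.2317]
tool_rot: [0.465, 0.535, -0.466, 0.53]
ft_force: [0.8, -0.0, -0.2]
grip_width: 0.0868
```

Run:
```python
from h import *
st()
im=robot.camera("side")
cv2.imwrite("pics/s2.png",cv2.resize(im[130:280,200:400],None,fx=3.5,fy=3.5,interpolation=cv2.INTER_CUBIC)[:,:,::-1])
for r in lids(robot.camera("top")):print("lid",r)
go(.4357,.1013,.20)
```

```text
t 6.72 p [0.6163 0.0908 0.2317] R [[-0.006, 0.991, 0.133], [0.004, 0.133, -0.991], [-1.0, -0.005, -0.004]] F [ 0.78 -0.03 -0.21] w 0.0868 q [-0.03  0.52  1.42  0.    1.21 -0.17]
lid ([0.744, -0.346], [429.1, 147.9], 991)
lid ([0.5577, -0.2807], [411.6, 199.4], 157)
lid ([0.4463, -0.0419], [342.0, 230.2], 164)
lid ([0.4405, -0.1701], [379.7, 232.7], 160)
lid ([0.3975, -0.3161], [423.1, 246.2], 165)
shift [  29.4 -174.3  -33.8] twist 0
```

View pics/s2.png

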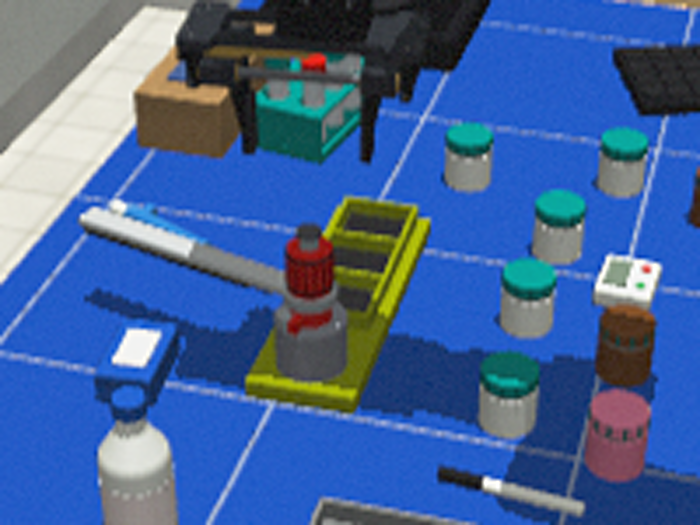

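The collar is home with the arm swung away, and the nests are free. Next is jar A at (0.436, 0.101), with the jaws along the carrier's x.

Emit:
carry_out(
  commands=[
    [[1,0,0,0,6.6],[1,0,-36,-2,0],[1,0,-36,-2,0],[1,0,-36,-2,0],[1,20,-36,-2,0],[1,30,-35,-2,0],[1,30,0,0,0],[1,0,0,0,0]],
  ],
  force=30,
)

```text
time: 7.48
position: [0.422, 0.0984, 0.1408]
tool_rot: [0.49, 0.512, -0.504, 0.493]
ft_force: [0.3, -0.5, 0.1]
grip_width: 0.0868
```

Run:
```python
from h import *
st();go(.4357,.1013,.028,.0185)
```

```text
t 7.48 p [0.422  0.0984 0.1408] R [[-0.034, 0.999, 0.011], [0.004, 0.011, -1.0], [-0.999, -0.034, -0.004]] F [ 0.34 -0.47  0.12] w 0.0868 q [-0.03  0.43  1.96  0.    0.79 -0.05]
shift [112.3  17.5  -2.2] twist -0.4
```

Emit:
carry_out(
  commands=[
    [[1,25,9,0,0],[1,25,6,-1,0],[1,25,0,0,0],[1,20,0,0,0],[1,0,0,0,0]],
  ],
)

```text
time: 7.9
position: [0.4344, 0.1001, 0.0411]
tool_rot: [0.489, 0.513, -0.505, 0.492]
ft_force: [0.1, -0.2, 0.1]
grip_width: 0.0865
```

Run:
```python
from h import *
st();go(.4357,.1013,.028,.0185)
```

```text
t 7.9 p [0.4344 0.1001 0.0411] R [[-0.038, 0.999, 0.011], [0.004, 0.011, -1.0], [-0.999, -0.038, -0.005]] F [ 0.05 -0.18  0.11] w 0.0865 q [-0.03  0.64  1.99  0.01  0.54 -0.04]
shift [13.1  1.8 -1.1] twist -0.4
```

Emit:
carry_out(
  commands=[
    [[1,12,1.5,-1,0],[0.4,0,0,0,0],[0.4,0,0,0,0],[0.4,0,0,0,0],[0.4,0,0,0,0],[0.4,0,0,0,0],[0.4,0,0,0,0],[0.4,0,0,0,0]],
  ],
)

```text
time: 8.57
position: [0.4392, 0.1009, 0.0334]
tool_rot: [0.49, 0.512, -0.505, 0.493]
ft_force: [0.1, -0.2, -3.8]
grip_width: 0.0491
```

Emit:
carry_out(
  commands=[
    [[0.4,0,0,0,0],[0.4,0,0,0,0],[0.4,0,0,0,0],[0.4,0,0,0,0],[0.4,-10,0,0,0],[0.4,-20,0,0,0],[0.4,-15,0,0,0],[0.4,0,0,0,0]],
  ],
)

```text
time: 9.23
position: [0.4392, 0.1007, 0.0779]
tool_rot: [0.488, 0.514, -0.506, 0.492]
ft_force: [-0.4, -0.2, -4.2]
grip_width: 0.0496
```

Emit:
carry_out(
  commands=[
    [[0.4,0,0,0,0],[0.4,0,0,0,0]],
  ],
)

```text
time: 9.4
position: [0.4393, 0.1007, 0.0777]
tool_rot: [0.489, 0.513, -0.506, 0.492]
ft_force: [0.5, -0.3, -2.8]
grip_width: 0.0497
```

Emit:
carry_out(
  commands=[
    [[0.4,0,0,0,0]],
  ],
)

```text
time: 9.48
position: [0.4388, 0.1007, 0.077]
tool_rot: [0.488, 0.514, -0.506, 0.492]
ft_force: [-0.2, -0.5, -3.2]
grip_width: 0.0494
```

Run:
```python
from h import *
st()
```

```text
t 9.48 p [0.4388 0.1007 0.077 ] R [[-0.039, 0.999, 0.011], [0.004, 0.011, -1.0], [-0.999, -0.039, -0.005]] F [-0.16 -0.5  -3.25] w 0.0494 q [-0.03  0.57  1.96  0.01  0.65 -0.04]
```

Jar A weighs about 3.3 N, so it is loaded. I'll refine the nest centres before placing.

Run:
```python
from h import *
im=robot.camera("top")
for c,s in blobs(im,(0,0,0),(180,255,60),40):
    if 290<c[0]<400 and 165<c[1]<205: 
        l,t,w,h,a=s;print(s.tolist(),c.round(1),ray("top",*c,.02).round(4),[ray("top",u-.5,v-.5,.036)[:2].round(4) for u,v in((l,t),(l+w,t+h))])
for c,s in blobs(im,(24,120,60),(38,255,255),100):
    if 290<c[0]<400:l,t,w,h,a=s;print("green",s.tolist(),ray("top",l+w-.5,t+h/2-.5,.01).round(4),ray("top",l-.5,t+h/2-.5,.01).round(4),ray("top",l+w/2,t+h-.5,.02).round(4),ray("top",l+w/2,t-.5,.02).round(4))
st();go(.616,.003,.15)
cv2.imwrite("pics/t3.png",cv2.resize(im[160:210,280:400],None,fx=6.5,fy=6.5,interpolation=cv2.INTER_CUBIC)[:,:,::-1])
```

```text
[323, 176, 14, 15, 192] [329.8 182.8] [0.6203 0.0029 0.02  ] [array([0.6429, 0.0294]), array([ 0.5892, -0.0212])]
[341, 176, 14, 15, 194] [347.9 182.9] [ 0.6208 -0.062   0.02  ] [array([ 0.644 , -0.0347]), array([ 0.5903, -0.0848])]
[359, 176, 14, 15, 185] [365.8 182.6] [ 0.6233 -0.1261  0.02  ] [array([ 0.645 , -0.0987]), array([ 0.5913, -0.1483])]
green [295, 171, 82, 27, 1018] [ 0.6209 -0.1653  0.01  ] [0.616  0.1308 0.01  ] [ 0.567 -0.02   0.02 ] [ 0.6661 -0.0185  0.02  ]
t 9.53 p [0.4386 0.1007 0.0769] R [[-0.04, 0.999, 0.011], [0.004, 0.011, -1.0], [-0.999, -0.04, -0.005]] F [ 0.63 -0.54 -4.1 ] w 0.0495 q [-0.03  0.57  1.96  0.01  0.65 -0.04]
shift [-80.6 173.2  99.3] twist 0
```

View pics/t3.png

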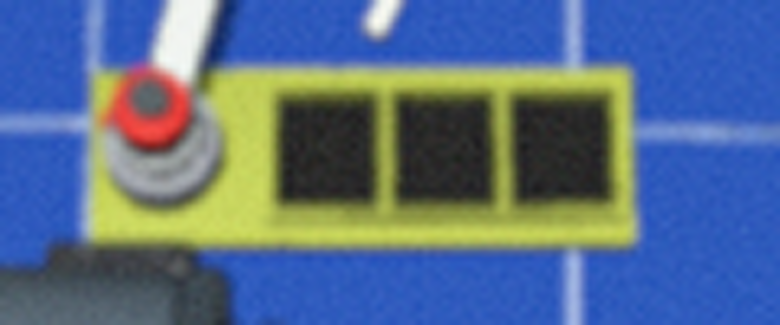

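Emit:
carry_out(
  commands=[
    [[0.4,-25,10,5,0],[0.4,-25,24,16,0],[0.4,-18,30,18,0],[0.4,0,35,20,0],[0.4,0,35,20,0],[0.4,0,28,14,0],[0.4,0,12,6,0],[0.4,0,0,0,0]],
  ],
)

```text
time: 10.2
position: [0.6138, -0.0001, 0.1273]
tool_rot: [0.482, 0.52, -0.511, 0.486]
ft_force: [0.2, 0.1, -3.2]
grip_width: 0.0493
```

Run:
```python
from h import *
st();go(.617,.0025,.07,.0185)
```

```text
t 10.2 p [ 6.138e-01 -1.000e-04  1.273e-01] R [[-0.063, 0.998, 0.014], [0.004, 0.014, -1.0], [-0.998, -0.063, -0.005]] F [ 0.18  0.08 -3.25] w 0.0493 q [-0.18  0.65  1.49 -0.01  1.06 -0.19]
shift [57.   6.9 -2.2] twist -0.3
```

Emit:
carry_out(
  commands=[
    [[0.4,20,9,-2,0],[0.4,20,0,0,0],[0.4,10,0,0,0],[0.4,0,0,0,0],[0.4,0,0,0,0]],
  ],
)

```text
time: 10.62
position: [0.6139, 0.0035, 0.0703]
tool_rot: [0.48, 0.523, -0.513, 0.482]
ft_force: [-0.7, -0.3, -2.9]
grip_width: 0.0494
```

Run:
```python
from h import *
st();go(.619,.0025,.053,.0185)
```

```text
t 10.62 p [0.6139 0.0035 0.0703] R [[-0.075, 0.997, 0.012], [0.007, 0.013, -1.0], [-0.997, -0.075, -0.008]] F [-0.68 -0.29 -2.85] w 0.0494 q [-0.17  0.74  1.52 -0.01  0.97 -0.18]
shift [16.9  6.3  1.2] twist -0.3
```

Emit:
carry_out(
  commands=[
    [[0.4,6,7,1,0],[0.4,5,0,0,0],[0.4,0,0,0,0],[0.4,0,0,0,0]],
  ],
)

```text
time: 10.95
position: [0.62, 0.0037, 0.0594]
tool_rot: [0.479, 0.524, -0.513, 0.482]
ft_force: [-0.7, -0.8, -2.8]
grip_width: 0.0491
```

Run:
```python
from h import *
st();go(.619,.0025,.053,.0185)
```

```text
t 10.95 p [0.62   0.0037 0.0594] R [[-0.075, 0.997, 0.013], [0.007, 0.014, -1.0], [-0.997, -0.075, -0.008]] F [-0.68 -0.77 -2.83] w 0.0491 q [-0.17  0.76  1.5  -0.01  0.96 -0.18]
shift [ 6.4 -0.5  1.2] twist -0.3
```

Emit:
carry_out(
  commands=[
    [[0.4,3,0,1,0],[0.4,3,0,0,0],[0.4,1,0,0,0],[0.4,0,0,0,0]],
  ],
)

```text
time: 11.28
position: [0.6208, 0.0026, 0.0544]
tool_rot: [0.48, 0.523, -0.512, 0.484]
ft_force: [0.3, -0.1, -3.6]
grip_width: 0.0492
```

Run:
```python
from h import *
st()
```

```text
t 11.28 p [0.6208 0.0026 0.0544] R [[-0.071, 0.997, 0.014], [0.007, 0.014, -1.0], [-0.997, -0.071, -0.008]] F [ 0.3  -0.13 -3.61] w 0.0492 q [-0.17  0.76  1.51 -0.01  0.94 -0.18]
```

Emit:
carry_out(
  commands=[
    [[0.4,3,0,0,0],[0.4,3,0,0,0],[0.4,0,0,0,0],[0.4,0,0,0,0]],
  ],
)

```text
time: 11.62
position: [0.6217, 0.0024, 0.0558]
tool_rot: [0.481, 0.522, -0.511, 0.485]
ft_force: [-0.2, 0.0, -3.2]
grip_width: 0.0494
```

Run:
```python
from h import *
st()
```

```text
t 11.62 p [0.6217 0.0024 0.0558] R [[-0.067, 0.998, 0.014], [0.006, 0.014, -1.0], [-0.998, -0.067, -0.007]] F [-0.16  0.03 -3.2 ] w 0.0494 q [-0.17  0.76  1.51 -0.01  0.94 -0.18]
```

Run:
```python
from h import *
im=robot.camera("side")
cv2.imwrite("pics/s3.png",cv2.resize(im[120:270,230:390],None,fx=4,fy=4,interpolation=cv2.INTER_CUBIC)[:,:,::-1])
st()
```

```text
t 11.67 p [0.6217 0.0024 0.0556] R [[-0.067, 0.998, 0.014], [0.006, 0.015, -1.0], [-0.998, -0.067, -0.007]] F [-0.22 -0.31 -3.53] w 0.0492 q [-0.17  0.76  1.51 -0.01  0.94 -0.18]
```

View pics/s3.png

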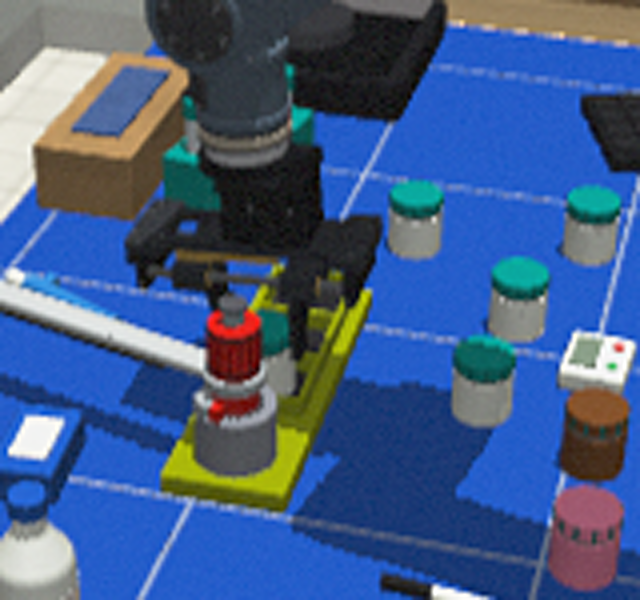

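The jar hangs over the first nest and nothing else is touching. I'll lower it further.

Emit:
carry_out(
  commands=[
    [[0.4,8,0,0,0],[0.4,0,0,0,0],[0.4,0,0,0,0]],
  ],
)

```text
time: 11.92
position: [0.6211, 0.0022, 0.0516]
tool_rot: [0.48, 0.522, -0.511, 0.485]
ft_force: [-0.2, -0.0, -3.2]
grip_width: 0.0498
```

Run:
```python
from h import *
st()
```

```text
t 11.92 p [0.6211 0.0022 0.0516] R [[-0.067, 0.998, 0.015], [0.005, 0.015, -1.0], [-0.998, -0.067, -0.006]] F [-0.23 -0.03 -3.23] w 0.0498 q [-0.17  0.77  1.51 -0.01  0.93 -0.18]
```

Emit:
carry_out(
  commands=[
    [[0.4,5,0,0,0],[0.4,3,0,0,0],[0.4,0,0,0,0]],
  ],
)

```text
time: 12.17
position: [0.6216, 0.002, 0.0501]
tool_rot: [0.481, 0.521, -0.511, 0.486]
ft_force: [-0.1, 0.3, -4.0]
grip_width: 0.0499
```

Emit:
carry_out(
  commands=[
    [[0.4,0,0,0,0]],
  ],
)

```text
time: 12.25
position: [0.6219, 0.002, 0.0499]
tool_rot: [0.481, 0.521, -0.511, 0.486]
ft_force: [0.3, 0.2, -3.7]
grip_width: 0.0501
```

Emit:
carry_out(
  commands=[
    [[0.4,5,0,0,0],[0.4,4,0,0,0],[0.4,0,0,0,0]],
  ],
)

```text
time: 12.5
position: [0.6224, 0.0017, 0.049]
tool_rot: [0.481, 0.521, -0.51, 0.487]
ft_force: [-0.0, -0.1, -4.3]
grip_width: 0.0495
```

Emit:
carry_out(
  commands=[
    [[0.4,0,0,0,0]],
  ],
)

```text
time: 12.58
position: [0.6226, 0.0017, 0.0489]
tool_rot: [0.481, 0.52, -0.51, 0.488]
ft_force: [-0.3, -0.2, -2.8]
grip_width: 0.05
```

Emit:
carry_out(
  commands=[
    [[0.7,0,0,0,0],[0.75,0,0,0,0],[0.75,0,0,0,0],[0.75,0,0,0,0],[0.75,0,0,0,0],[0.9,0,0,0,0]],
  ],
)

```text
time: 13.08
position: [0.6218, 0.0017, 0.0446]
tool_rot: [0.48, 0.521, -0.511, 0.486]
ft_force: [-0.3, 0.6, 0.9]
grip_width: 0.067
```

Run:
```python
from h import *
st()
```

```text
t 13.08 p [0.6218 0.0017 0.0446] R [[-0.066, 0.998, 0.016], [0.004, 0.017, -1.0], [-0.998, -0.066, -0.005]] F [-0.34  0.61  0.94] w 0.067 q [-0.17  0.78  1.51 -0.01  0.92 -0.18]
```

Emit:
carry_out(
  commands=[
    [[1,-20,0,0,0],[1,-30,0,0,0],[1,-30,0,0,0],[1,-15,-10,2,0],[1,0,-20,5,0],[1,0,-25,7,0],[1,0,-25,7,0],[1,0,-25,7,0]],
  ],
)

```text
time: 13.75
position: [0.5274, -0.0289, 0.1493]
tool_rot: [0.481, 0.52, -0.509, 0.489]
ft_force: [-0.3, -0.9, -0.2]
grip_width: 0.0867
```

Emit:
carry_out(
  commands=[
    [[1,0,-25,7,0],[1,0,-20,5,0],[1,0,-10,2,0],[1,0,-5,0,0],[1,0,0,0,0]],
  ],
)

```text
time: 14.17
position: [0.459, -0.0447, 0.1539]
tool_rot: [0.481, 0.521, -0.51, 0.488]
ft_force: [0.3, 0.3, -0.7]
grip_width: 0.0868
```

Run:
```python
from h import *
st()
im=robot.camera("top")
for r in lids(im):print("lid",r)
go(.4463,-.0419,.028,.0185)
cv2.imwrite("pics/t4.png",cv2.resize(im[160:270,280:440],None,fx=4.5,fy=4.5,interpolation=cv2.INTER_CUBIC)[:,:,::-1])
```

```text
t 14.17 p [ 0.459  -0.0447  0.1539] R [[-0.063, 0.998, 0.017], [0.003, 0.018, -1.0], [-0.998, -0.063, -0.004]] F [ 0.27  0.35 -0.68] w 0.0868 q [-0.33  0.44  1.86 -0.02  0.9  -0.33]
lid ([0.7438, -0.3459], [429.1, 147.9], 990)
lid ([0.6286, 0.0076], [328.5, 178.1], 106)
lid ([0.5578, -0.2808], [411.6, 199.4], 156)
lid ([0.4404, -0.1699], [379.6, 232.7], 162)
lid ([0.3975, -0.3161], [423.1, 246.2], 165)
shift [126.6  -5.8  -2.7] twist -0.0
```

View pics/t4.png

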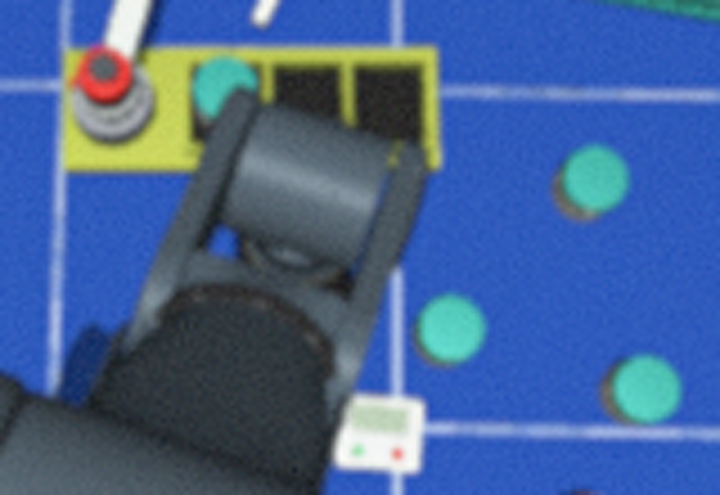

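Jar A stands in the first nest at crop (225,85). Slow rows keep the tool's tilt steady. Next is jar B.

Emit:
carry_out(
  commands=[
    [[1,15,-3,-1,0],[1,25,-3,-1,0],[1,25,0,0,0],[1,20,0,0,0],[1,15,0,0,0],[1,8,0,0,0],[1,0,0,0,0]],
  ],
)

```text
time: 14.8
position: [0.4618, -0.0446, 0.0434]
tool_rot: [0.484, 0.514, -0.506, 0.495]
ft_force: [0.0, 0.5, -0.1]
grip_width: 0.0869
```

Run:
```python
from h import *
st();go(.4463,-.0419,.028,.0185)
```

```text
t 14.8 p [ 0.4618 -0.0446  0.0434] R [[-0.041, 0.999, 0.02], [-0.003, 0.02, -1.0], [-0.999, -0.041, 0.003]] F [ 0.03  0.49 -0.12] w 0.0869 q [-0.33  0.65  1.94 -0.03  0.59 -0.32]
shift [ 16.  -14.8  -3.1] twist 0.1
```

Emit:
carry_out(
  commands=[
    [[1,0,-8,-1.5,0],[1,2,-8,-1.5,0],[1,8,0,0,0],[1,5,0,0,0],[1,0,0,0,0]],
  ],
)

```text
time: 15.22
position: [0.4467, -0.0421, 0.0298]
tool_rot: [0.484, 0.513, -0.505, 0.498]
ft_force: [0.0, 0.7, 0.2]
grip_width: 0.0869
```

Run:
```python
from h import *
st();go(.4463,-.0419,.028,.0185)
```

```text
t 15.22 p [ 0.4467 -0.0421  0.0298] R [[-0.035, 0.999, 0.021], [-0.005, 0.021, -1.0], [-0.999, -0.035, 0.005]] F [0.03 0.66 0.21] w 0.0869 q [-0.33  0.67  1.99 -0.03  0.51 -0.32]
shift [ 1.8 -0.4 -0.2] twist 0.2
```

Emit:
carry_out(
  commands=[
    [[0.4,0,0,0,0],[0.4,0,0,0,0],[0.4,0,0,0,0],[0.4,0,0,0,0],[0.4,0,0,0,0],[0.4,0,0,0,0],[0.4,0,0,0,0],[0.4,0,0,0,0]],
  ],
)

```text
time: 15.88
position: [0.4486, -0.0427, 0.0309]
tool_rot: [0.485, 0.511, -0.504, 0.499]
ft_force: [-0.1, -0.5, -2.1]
grip_width: 0.0495
```

Emit:
carry_out(
  commands=[
    [[0.4,0,0,0,0],[0.4,0,0,0,0],[0.4,-10,0,0,0],[0.4,-20,0,0,0],[0.4,-20,0,0,0],[0.4,-5,0,0,0],[0.4,0,0,0,0],[0.4,0,0,0,0]],
  ],
)

```text
time: 16.55
position: [0.4476, -0.0415, 0.085]
tool_rot: [0.484, 0.514, -0.505, 0.496]
ft_force: [0.0, -0.1, -2.9]
grip_width: 0.0496
```

Emit:
carry_out(
  commands=[
    [[0.4,0,0,0,0]],
  ],
)

```text
time: 16.63
position: [0.4472, -0.0414, 0.0843]
tool_rot: [0.484, 0.514, -0.505, 0.496]
ft_force: [-0.1, -0.6, -3.6]
grip_width: 0.0494
```

Emit:
carry_out(
  commands=[
    [[0.4,0,0,0,0]],
  ],
)

```text
time: 16.72
position: [0.4466, -0.0412, 0.0836]
tool_rot: [0.484, 0.515, -0.506, 0.496]
ft_force: [0.3, -0.3, -2.9]
grip_width: 0.0496
```

Run:
```python
from h import *
st();go(.618,-.062,.14);go(.45,.33,.12)
```

```text
t 16.72 p [ 0.4466 -0.0412  0.0836] R [[-0.041, 0.999, 0.021], [-0.003, 0.021, -1.0], [-0.999, -0.041, 0.002]] F [ 0.27 -0.32 -2.91] w 0.0496 q [-0.33  0.56  1.96 -0.03  0.66 -0.33]
shift [-63.3 168.4  24.4] twist 0
shift [ -37.8    9.5 -371. ] twist 0
```

Loaded (about 3 N). It goes in the middle nest.

Emit:
carry_out(
  commands=[
    [[0.4,-25,5,0,0],[0.4,-25,15,3,0],[0.4,-15,27,5,0],[0.4,0,28,5,0],[0.4,0,28,5,0],[0.4,0,28,4,0],[0.4,0,20,2,0],[0.4,0,10,0,0]],
  ],
)

```text
time: 17.38
position: [0.6053, -0.0593, 0.1311]
tool_rot: [0.479, 0.523, -0.51, 0.486]
ft_force: [-0.0, 0.2, -3.1]
grip_width: 0.0496
```

Emit:
carry_out(
  commands=[
    [[0.4,0,2,0,0],[0.4,0,0,0,0]],
  ],
)

```text
time: 17.55
position: [0.6086, -0.0594, 0.1276]
tool_rot: [0.479, 0.524, -0.511, 0.485]
ft_force: [-0.5, -0.0, -3.8]
grip_width: 0.0493
```

Run:
```python
from h import *
st();go(.620,-.062,.053,.0185)
```

```text
t 17.55 p [ 0.6086 -0.0594  0.1276] R [[-0.07, 0.997, 0.02], [0.006, 0.02, -1.0], [-0.998, -0.07, -0.008]] F [-0.53 -0.   -3.82] w 0.0493 q [-0.27  0.65  1.49 -0.01  1.06 -0.29]
shift [73.6 16.5  3.4] twist 0.1
```

Emit:
carry_out(
  commands=[
    [[0.4,6,6,1,0],[0.4,15,5,1,0],[0.4,20,4,1,0],[0.4,10,0,0,0],[0.4,5,0,0,0],[0.4,0,0,0,0]],
  ],
)

```text
time: 18.05
position: [0.6135, -0.0606, 0.0623]
tool_rot: [0.477, 0.527, -0.513, 0.482]
ft_force: [0.2, 0.3, -2.7]
grip_width: 0.0496
```

Run:
```python
from h import *
st();go(.620,-.062,.053,.0185)
```

```text
t 18.05 p [ 0.6135 -0.0606  0.0623] R [[-0.082, 0.996, 0.019], [0.009, 0.02, -1.0], [-0.997, -0.081, -0.011]] F [ 0.23  0.32 -2.74] w 0.0496 q [-0.27  0.75  1.51 -0.02  0.96 -0.28]
shift [8.7 7.2 1.6] twist 0.1
```

Emit:
carry_out(
  commands=[
    [[0.4,2,5,1,0],[0.4,4,4,1,0],[0.4,6,0,0,0],[0.4,6,0,0,0],[0.4,0,0,0,0]],
  ],
)

```text
time: 18.47
position: [0.622, -0.0623, 0.0525]
tool_rot: [0.477, 0.527, -0.513, 0.482]
ft_force: [0.3, -0.5, -3.9]
grip_width: 0.0496
```

Run:
```python
from h import *
st();go(.620,-.062,.053,.0185)
```

```text
t 18.47 p [ 0.622  -0.0623  0.0525] R [[-0.082, 0.996, 0.019], [0.009, 0.02, -1.0], [-0.997, -0.081, -0.01]] F [ 0.3  -0.48 -3.87] w 0.0496 q [-0.27  0.77  1.49 -0.02  0.96 -0.28]
shift [-0.4 -2.1 -0.3] twist 0.1
```

Emit:
carry_out(
  commands=[
    [[0.4,5,0,0,0],[0.4,5,0,0,0],[0.4,0,0,0,0],[0.7,0,0,0,0],[0.75,0,0,0,0],[0.75,0,0,0,0],[0.9,0,0,0,0],[0.9,0,0,0,0]],
  ],
)

```text
time: 19.13
position: [0.6263, -0.0634, 0.0515]
tool_rot: [0.479, 0.523, -0.511, 0.486]
ft_force: [-0.5, -0.3, 0.2]
grip_width: 0.0713
```

Run:
```python
from h import *
st()
```

```text
t 19.13 p [ 0.6263 -0.0634  0.0515] R [[-0.069, 0.997, 0.02], [0.005, 0.02, -1.0], [-0.998, -0.069, -0.006]] F [-0.48 -0.27  0.16] w 0.0713 q [-0.27  0.78  1.49 -0.02  0.95 -0.28]
```

Emit:
carry_out(
  commands=[
    [[1,-20,0,0,0],[1,-28,0,0,0],[1,-28,0,0,0],[1,-10,-10,6,0],[1,0,-20,11,0],[1,0,-25,14,0],[1,0,-25,14,0],[1,0,-25,14,0]],
  ],
)

```text
time: 19.8
position: [0.5274, -0.1258, 0.1424]
tool_rot: [0.477, 0.525, -0.509, 0.488]
ft_force: [-0.4, -1.4, 0.7]
grip_width: 0.087
```

Emit:
carry_out(
  commands=[
    [[1,0,-25,14,0],[1,0,-25,14,0],[1,0,-18,10,0],[1,0,-8,4,0],[1,0,0,0,0]],
  ],
)

```text
time: 20.22
position: [0.4389, -0.1723, 0.1453]
tool_rot: [0.476, 0.528, -0.511, 0.483]
ft_force: [-0.0, 0.2, 0.4]
grip_width: 0.0871
```

Run:
```python
from h import *
st()
im=robot.camera("top")
for r in lids(im):print("lid",r)
go(.4404,-.1699,.03,.0185)
```

```text
t 20.22 p [ 0.4389 -0.1723  0.1453] R [[-0.08, 0.997, 0.023], [0.008, 0.024, -1.0], [-0.997, -0.08, -0.01]] F [-0.05  0.17  0.38] w 0.0871 q [-0.59  0.47  1.83 -0.05  0.91 -0.58]
lid ([0.7438, -0.3461], [429.1, 148.0], 984)
lid ([0.6245, 0.0036], [329.6, 179.2], 146)
lid ([0.6263, -0.0624], [348.5, 179.1], 147)
lid ([0.5684, -0.2881], [413.7, 196.4], 59)
lid ([0.3975, -0.316], [423.0, 246.2], 166)
shift [114.9   9.9  -1. ] twist 0.3
```

Emit:
carry_out(
  commands=[
    [[1,15,2,0,0],[1,22,2,0,0],[1,22,2,0,0],[1,18,0,0,0],[1,12,0,0,0],[1,4,0,0,0],[1,0,0,0,0]],
  ],
)

```text
time: 20.85
position: [0.4492, -0.1712, 0.0478]
tool_rot: [0.477, 0.524, -0.509, 0.489]
ft_force: [-0.7, 0.1, -0.1]
grip_width: 0.0866
```

Run:
```python
from h import *
st()
go(.4404,-.1699,.03,.0185)
```

```text
t 20.85 p [ 0.4492 -0.1712  0.0478] R [[-0.066, 0.997, 0.027], [0.002, 0.028, -1.0], [-0.998, -0.066, -0.004]] F [-0.65  0.1  -0.12] w 0.0866 q [-0.57  0.66  1.88 -0.06  0.66 -0.56]
shift [18.4 -7.5 -1.5] twist 0.5
```

Emit:
carry_out(
  commands=[
    [[1,3,-5,-1,0],[1,6,-4,0,0.5],[1,7,0,0,0],[1,4,0,0,0],[1,0,0,0,0],[0.4,0,0,0,0],[0.4,0,0,0,0],[0.4,0,0,0,0]],
  ],
)

```text
time: 21.52
position: [0.4412, -0.1709, 0.0287]
tool_rot: [0.48, 0.52, -0.51, 0.49]
ft_force: [0.3, -0.1, 0.1]
grip_width: 0.074
```

Emit:
carry_out(
  commands=[
    [[0.4,0,0,0,0],[0.4,0,0,0,0],[0.4,0,0,0,0],[0.4,0,0,0,0],[0.4,0,0,0,0],[0.4,0,0,0,0],[0.4,0,0,0,0]],
  ],
)

```text
time: 22.1
position: [0.442, -0.1714, 0.0294]
tool_rot: [0.48, 0.519, -0.51, 0.49]
ft_force: [0.1, -0.1, -0.5]
grip_width: 0.0499
```

Emit:
carry_out(
  commands=[
    [[0.4,-10,0,0,0],[0.4,-20,0,0,0],[0.4,-20,0,0,0],[0.4,-5,0,0,0],[0.4,0,0,0,0],[0.4,0,0,0,0]],
  ],
)

```text
time: 22.6
position: [0.4434, -0.1698, 0.0861]
tool_rot: [0.48, 0.521, -0.51, 0.488]
ft_force: [1.3, 0.9, -3.7]
grip_width: 0.0498
```

Emit:
carry_out(
  commands=[
    [[0.4,0,0,0,0]],
  ],
)

```text
time: 22.68
position: [0.443, -0.1696, 0.0858]
tool_rot: [0.479, 0.521, -0.51, 0.488]
ft_force: [-0.8, -0.4, -3.6]
grip_width: 0.05
```

Emit:
carry_out(
  commands=[
    [[0.4,0,0,0,0]],
  ],
)

```text
time: 22.77
position: [0.4425, -0.1693, 0.0852]
tool_rot: [0.479, 0.521, -0.511, 0.488]
ft_force: [0.4, 0.9, -2.5]
grip_width: 0.0501
```

Run:
```python
from h import *
st();go(.621,-.126,.14);go(.40,.33,.12)
```

```text
t 22.77 p [ 0.4425 -0.1693  0.0852] R [[-0.065, 0.998, 0.019], [0.002, 0.019, -1.0], [-0.998, -0.065, -0.003]] F [ 0.43  0.86 -2.47] w 0.0501 q [-0.58  0.58  1.88 -0.05  0.74 -0.56]
shift [-66.2 175.3 -40.1] twist 0
shift [ -31.   -35.1 -500.1] twist 0
```

Loaded again. It goes in the third nest.

Emit:
carry_out(
  commands=[
    [[0.4,-25,5,-1,0],[0.4,-25,15,-4,0],[0.4,-15,27,-7,0],[0.4,0,28,-7,0],[0.4,0,28,-7,0],[0.4,0,28,-6,0],[0.4,0,22,-4,0],[0.4,0,12,-2,0]],
  ],
)

```text
time: 23.43
position: [0.6072, -0.1232, 0.1305]
tool_rot: [0.478, 0.529, -0.514, 0.477]
ft_force: [0.0, 0.1, -4.4]
grip_width: 0.05
```

Emit:
carry_out(
  commands=[
    [[0.4,0,6,0,0],[0.4,0,0,0,0]],
  ],
)

```text
time: 23.6
position: [0.615, -0.1218, 0.1266]
tool_rot: [0.477, 0.53, -0.513, 0.477]
ft_force: [-0.5, 0.3, -3.5]
grip_width: 0.05
```

Run:
```python
from h import *
st();go(.621,-.126,.053,.0185)
```

```text
t 23.6 p [ 0.615  -0.1218  0.1266] R [[-0.089, 0.996, 0.016], [0.016, 0.017, -1.0], [-0.996, -0.089, -0.017]] F [-0.49  0.33 -3.46] w 0.05 q [-0.37  0.68  1.44 -0.02  1.11 -0.37]
shift [72.7 12.4  5.6] twist -0.1
```

Emit:
carry_out(
  commands=[
    [[0.4,6,5,2,0],[0.4,15,4,2,0],[0.4,20,4,1.5,0],[0.4,10,0,0,0],[0.4,5,0,0,0],[0.4,0,0,0,0]],
  ],
)

```text
time: 24.1
position: [0.6163, -0.1273, 0.0612]
tool_rot: [0.476, 0.533, -0.516, 0.473]
ft_force: [-0.9, -0.2, -3.5]
grip_width: 0.0498
```

Run:
```python
from h import *
st();go(.622,-.126,.053,.0185)
```

```text
t 24.1 p [ 0.6163 -0.1273  0.0612] R [[-0.101, 0.995, 0.013], [0.019, 0.015, -1.0], [-0.995, -0.101, -0.021]] F [-0.86 -0.16 -3.53] w 0.0498 q [-0.37  0.77  1.45 -0.02  1.01 -0.37]
shift [ 7.6  6.5 -1.1] twist -0.2
```

Emit:
carry_out(
  commands=[
    [[0.4,2,5,-1,0],[0.4,4,4,0,0],[0.4,6,0,0,0],[0.4,6,0,0,0],[0.4,0,0,0,0]],
  ],
)

```text
time: 24.52
position: [0.6253, -0.1265, 0.0518]
tool_rot: [0.476, 0.532, -0.516, 0.473]
ft_force: [0.6, 0.3, -4.1]
grip_width: 0.0501
```

Run:
```python
from h import *
st();go(.622,-.126,.053,.0185)
```

```text
t 24.52 p [ 0.6253 -0.1265  0.0518] R [[-0.098, 0.995, 0.012], [0.018, 0.014, -1.0], [-0.995, -0.098, -0.019]] F [ 0.57  0.26 -4.08] w 0.0501 q [-0.37  0.79  1.44 -0.02  1.01 -0.37]
shift [-0.8 -3.4 -0.5] twist -0.3
```

Emit:
carry_out(
  commands=[
    [[0.4,5,-2,0,0],[0.4,5,-1,0,0],[0.4,0,0,0,0],[0.7,0,0,0,0],[0.75,0,0,0,0],[0.75,0,0,0,0],[0.9,0,0,0,0],[0.9,0,0,0,0]],
  ],
)

```text
time: 25.18
position: [0.6267, -0.1276, 0.0502]
tool_rot: [0.478, 0.527, -0.514, 0.479]
ft_force: [-0.3, 0.8, -0.1]
grip_width: 0.0716
```

Emit:
carry_out(
  commands=[
    [[1,-15,0,0,0],[1,-25,0,0,0],[1,-30,0,0,0],[1,-30,0,0,0],[1,-15,0,0,0],[1,0,0,0,0]],
  ],
)

```text
time: 25.68
position: [0.6348, -0.1287, 0.1635]
tool_rot: [0.477, 0.531, -0.515, 0.475]
ft_force: [0.1, -0.2, 0.6]
grip_width: 0.087
```

Run:
```python
from h import *
st()
im=robot.camera("top")
for r in lids(im):print("lid",r)
im=robot.camera("side")
cv2.imwrite("pics/s4.png",cv2.resize(im[120:270,230:430],None,fx=4,fy=4,interpolation=cv2.INTER_CUBIC)[:,:,::-1])
```

```text
t 25.68 p [ 0.6348 -0.1287  0.1635] R [[-0.094, 0.995, 0.013], [0.017, 0.014, -1.0], [-0.995, -0.094, -0.018]] F [ 0.1  -0.24  0.57] w 0.087 q [-0.36  0.66  1.35 -0.02  1.23 -0.37]
lid ([0.7438, -0.346], [429.1, 148.0], 987)
lid ([0.625, 0.0046], [329.4, 179.1], 139)
lid ([0.5578, -0.2806], [411.6, 199.4], 154)
lid ([0.3975, -0.3161], [423.1, 246.2], 165)
```

View pics/s4.png

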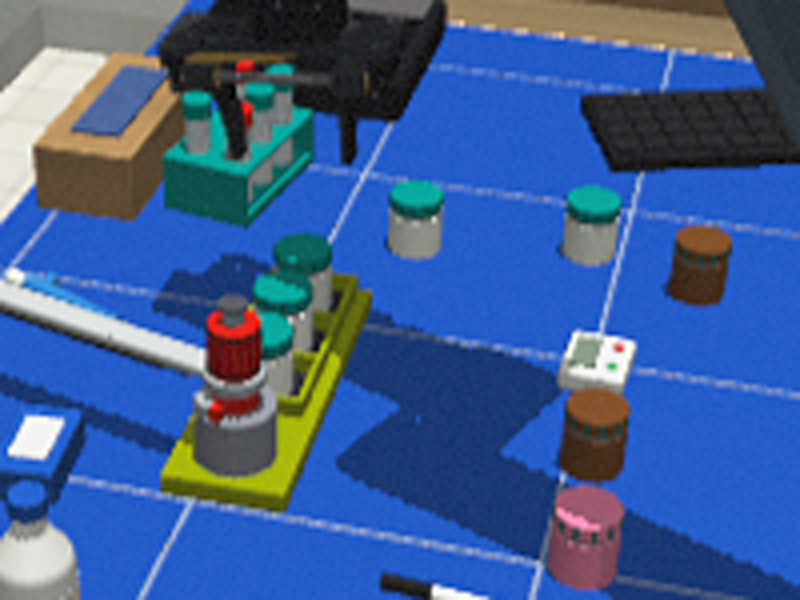

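Three loaded jars are seated at crop (303,260), (282,295) and (265,335). D and E are unmoved. The rack stands close to D, so I'll turn the jaws along y before picking it.

Emit:
carry_out(
  commands=[
    [[1,0,0,0,-7],[1,0,0,0,-7],[1,0,0,0,-7],[1,0,0,0,-7],[1,0,0,0,-7],[1,0,0,0,-7],[1,0,0,0,-7],[1,0,0,0,-7]],
  ],
)

```text
time: 26.45
position: [0.6215, -0.1243, 0.1418]
tool_rot: [0.191, 0.725, -0.196, 0.632]
ft_force: [-0.0, -0.7, 0.1]
grip_width: 0.0868
```

Emit:
carry_out(
  commands=[
    [[1,0,0,0,-7],[1,0,0,0,-7],[1,0,0,0,-7],[1,0,0,0,-7],[1,0,0,0,-7],[1,0,0,0,0]],
  ],
)

```text
time: 26.95
position: [0.6115, -0.121, 0.1259]
tool_rot: [-0.009, 0.759, 0.041, 0.65]
ft_force: [0.4, -0.1, -0.2]
grip_width: 0.0874
```

Run:
```python
from h import *
st();go(.5578,-.2806,.13,np.pi/2)
```

```text
t 26.95 p [ 0.6115 -0.121   0.1259] R [[-0.155, -0.067, 0.986], [0.04, 0.996, 0.074], [-0.987, 0.051, -0.152]] F [ 0.42 -0.12 -0.24] w 0.0874 q [-0.37  0.7   1.39 -0.02  1.21 -2.  ]
shift [  -2.1 -155.2  -65.4] twist 3.8
```

Emit:
carry_out(
  commands=[
    [[1,-4,-14,-18,0],[1,-4,-24,-31,0],[1,-4,-24,-31,0],[1,-4,-24,-31,0],[1,-4,-24,-31,0],[1,-4,-24,-31,0],[1,-4,-22,-28,0],[1,-4,-12,-15,0]],
  ],
)

```text
time: 27.62
position: [0.4017, -0.3016, 0.1692]
tool_rot: [0.001, 0.765, 0.041, 0.642]
ft_force: [0.4, -0.2, -0.7]
grip_width: 0.087
```

Emit:
carry_out(
  commands=[
    [[1,0,0,0,0]],
  ],
)

```text
time: 27.7
position: [0.3989, -0.3039, 0.169]
tool_rot: [0.004, 0.766, 0.038, 0.642]
ft_force: [-0.2, -0.2, -0.5]
grip_width: 0.0871
```

Run:
```python
from h import *
st();go(.3975,-.3161,.15,np.pi/2)
```

```text
t 27.7 p [ 0.3989 -0.3039  0.169 ] R [[-0.176, -0.043, 0.983], [0.055, 0.997, 0.053], [-0.983, 0.063, -0.173]] F [-0.16 -0.19 -0.53] w 0.0871 q [-0.82  0.51  1.67 -0.1   1.13 -2.39]
shift [ 18.3 -13.3   1.2] twist 2.5
```

Emit:
carry_out(
  commands=[
    [[1,0,0,0,2],[1,0,0,0,-2],[1,0,0,0,2],[1,0,0,0,-2],[1,0,0,0,2],[1,0,0,0,-2]],
  ],
)

```text
time: 28.2
position: [0.3963, -0.2994, 0.1622]
tool_rot: [0.016, 0.768, 0.034, 0.639]
ft_force: [0.8, 0.7, 0.1]
grip_width: 0.0872
```

Run:
```python
from h import *
st();go(.3975,-.3161,.15,np.pi/2)
```

```text
t 28.2 p [ 0.3963 -0.2994  0.1622] R [[-0.183, -0.019, 0.983], [0.068, 0.997, 0.032], [-0.981, 0.072, -0.181]] F [0.8  0.65 0.11] w 0.0872 q [-0.82  0.52  1.68 -0.1   1.12 -2.36]
shift [ 10.6 -17.6   2.9] twist 1.1
```

Rows ratchet the tool's lean, now about 0.19 rad. I'll test quickly which motion undoes it.

Emit:
carry_out(
  commands=[
    [[1,-40,0,0,0],[1,-40,0,0,0],[1,-40,0,0,0],[1,-40,0,0,0],[1,0,0,0,0],[1,0,0,0,0]],
  ],
)

```text
time: 28.7
position: [0.4276, -0.303, 0.3151]
tool_rot: [0.026, 0.773, 0.037, 0.633]
ft_force: [-0.4, -0.5, -0.4]
grip_width: 0.0869
```

Emit:
carry_out(
  commands=[
    [[1,40,0,0,0],[1,40,0,0,0],[1,40,0,0,0],[1,40,0,0,0],[1,0,0,0,0],[1,0,0,0,0]],
  ],
)

```text
time: 29.2
position: [0.3977, -0.2853, 0.1499]
tool_rot: [0.028, 0.772, 0.035, 0.634]
ft_force: [0.3, -1.1, -0.2]
grip_width: 0.0871
```

Emit:
carry_out(
  commands=[
    [[1,0,0,-40,0],[1,0,0,-15,0],[1,0,0,0,0],[1,0,0,0,0]],
  ],
)

```text
time: 29.53
position: [0.3453, -0.2871, 0.1624]
tool_rot: [0.028, 0.772, 0.034, 0.634]
ft_force: [0.9, -1.4, -0.0]
grip_width: 0.0872
```

Emit:
carry_out(
  commands=[
    [[1,0,0,40,0],[1,0,0,15,0],[1,0,0,0,0],[1,0,0,0,0]],
  ],
)

```text
time: 29.87
position: [0.4065, -0.2894, 0.1558]
tool_rot: [0.026, 0.769, 0.03, 0.638]
ft_force: [-1.1, 0.3, 0.3]
grip_width: 0.087
```

Run:
```python
from h import *
from scipy.spatial.transform import Rotation as Q
for q in([.016,.768,.034,.639],):print(Q.from_quat(q).as_matrix()[:,0].round(3))
st()
```

```text
[-0.182  0.068 -0.981]
t 29.87 p [ 0.4065 -0.2894  0.1558] R [[-0.184, 0.001, 0.983], [0.078, 0.997, 0.014], [-0.98, 0.079, -0.183]] F [-1.1   0.3   0.27] w 0.087 q [-0.8   0.54  1.67 -0.09  1.12 -2.33]
```

Emit:
carry_out(
  commands=[
    [[1,0,0,-25,0],[1,0,0,0,0],[1,0,0,25,0],[1,0,0,0,0],[1,0,0,-25,0],[1,0,0,0,0],[1,0,0,25,0],[1,0,0,0,0]],
  ],
)

```text
time: 30.53
position: [0.4063, -0.2905, 0.1595]
tool_rot: [0.024, 0.768, 0.028, 0.64]
ft_force: [0.2, -0.1, 0.5]
grip_width: 0.0872
```

Emit:
carry_out(
  commands=[
    [[1,0,0,-25,0],[1,0,0,-25,0],[1,0,0,0,0],[1,0,0,25,0],[1,0,0,25,0],[1,0,0,0,0]],
  ],
)

```text
time: 31.03
position: [0.4057, -0.2908, 0.161]
tool_rot: [0.025, 0.767, 0.027, 0.64]
ft_force: [-0.0, -0.3, -0.4]
grip_width: 0.0868
```

Emit:
carry_out(
  commands=[
    [[1,-41,0,0,0],[1,0,0,0,0],[1,0,0,0,0]],
  ],
)

```text
time: 31.28
position: [0.4132, -0.2929, 0.2014]
tool_rot: [0.025, 0.768, 0.029, 0.639]
ft_force: [-1.0, 0.4, 0.6]
grip_width: 0.0871
```

Emit:
carry_out(
  commands=[
    [[1,41,0,0,0],[1,0,0,0,0],[1,0,0,0,0]],
  ],
)

```text
time: 31.53
position: [0.4072, -0.2919, 0.1625]
tool_rot: [0.023, 0.767, 0.027, 0.641]
ft_force: [0.3, -0.5, 0.3]
grip_width: 0.0868
```

Run:
```python
from h import *
st()
```

```text
t 31.53 p [ 0.4072 -0.2919  0.1625] R [[-0.177, 0.001, 0.984], [0.069, 0.998, 0.012], [-0.982, 0.07, -0.177]] F [ 0.33 -0.53  0.34] w 0.0868 q [-0.8   0.52  1.67 -0.09  1.13 -2.33]
```

Emit:
carry_out(
  commands=[
    [[1,0,0,41,0],[1,0,0,41,0],[1,0,0,0,0],[1,0,0,0,0]],
  ],
)

```text
time: 31.87
position: [0.4875, -0.2898, 0.1499]
tool_rot: [0.025, 0.768, 0.027, 0.639]
ft_force: [-0.4, 0.4, -0.2]
grip_width: 0.087
```

Emit:
carry_out(
  commands=[
    [[1,0,0,-41,0],[1,0,0,0,0],[1,0,0,-41,0],[1,0,0,0,0]],
  ],
)

```text
time: 32.2
position: [0.4085, -0.2888, 0.1653]
tool_rot: [0.025, 0.77, 0.029, 0.637]
ft_force: [-0.7, 0.5, 0.1]
grip_width: 0.087
```

Emit:
carry_out(
  commands=[
    [[1,0,0,-41,0],[1,0,0,-15,0],[1,0,0,0,0],[1,0,0,0,0]],
  ],
)

```text
time: 32.53
position: [0.3545, -0.2895, 0.1787]
tool_rot: [0.026, 0.769, 0.027, 0.638]
ft_force: [-0.3, 0.2, -0.2]
grip_width: 0.0865
```

Emit:
carry_out(
  commands=[
    [[1,0,0,41,0],[1,0,0,15,0],[1,0,0,0,0],[1,0,0,0,0]],
  ],
)

```text
time: 32.87
position: [0.4127, -0.29, 0.1697]
tool_rot: [0.026, 0.768, 0.025, 0.639]
ft_force: [-0.6, 0.1, 0.4]
grip_width: 0.0868
```

Run:
```python
from h import *
st()
```

```text
t 32.87 p [ 0.4127 -0.29    0.1697] R [[-0.182, 0.008, 0.983], [0.073, 0.997, 0.005], [-0.981, 0.073, -0.182]] F [-0.64  0.13  0.4 ] w 0.0868 q [-0.79  0.52  1.65 -0.08  1.16 -2.31]
```

Emit:
carry_out(
  commands=[
    [[1,-30,0,25,0],[1,-25,0,33,0],[1,0,0,0,0],[1,-20,0,36,0],[1,-14,0,38,0],[1,0,0,0,0],[1,-14,0,38,0],[1,-14,0,38,0]],
  ],
)

```text
time: 33.53
position: [0.6128, -0.2861, 0.2343]
tool_rot: [0.037, 0.781, 0.034, 0.623]
ft_force: [-0.7, -1.7, 0.7]
grip_width: 0.0868
```

Emit:
carry_out(
  commands=[
    [[1,0,0,0,0],[1,-10,0,39,0],[1,-10,0,39,0],[1,0,0,0,0],[1,-10,0,39,0],[1,-10,0,39,0],[1,0,0,0,0],[1,0,0,0,0]],
  ],
)

```text
time: 34.2
position: [0.7544, -0.2796, 0.2067]
tool_rot: [0.046, 0.798, 0.045, 0.599]
ft_force: [-1.1, -0.6, 1.0]
grip_width: 0.0873
```

Run:
```python
from h import *
st()
```

```text
t 34.2 p [ 0.7544 -0.2796  0.2067] R [[-0.278, 0.019, 0.96], [0.128, 0.992, 0.018], [-0.952, 0.127, -0.278]] F [-1.1  -0.57  1.02] w 0.0873 q [-0.49  1.    0.52 -0.02  1.93 -2.06]
```

Emit:
carry_out(
  commands=[
    [[1,-22,0,35,0],[1,-22,0,35,0],[1,0,0,0,0]],
  ],
)

```text
time: 34.45
position: [0.7946, -0.274, 0.2056]
tool_rot: [0.054, 0.809, 0.052, 0.583]
ft_force: [0.8, -0.3, -1.5]
grip_width: 0.0869
```

Emit:
carry_out(
  commands=[
    [[1,-22,0,35,0],[1,-22,0,35,0],[1,0,0,0,0]],
  ],
)

```text
time: 34.7
position: [0.8128, -0.2597, 0.2113]
tool_rot: [0.05, 0.796, 0.045, 0.602]
ft_force: [-0.2, 1.2, 0.9]
grip_width: 0.0872
```

Run:
```python
from h import *
st()
```

```text
t 34.7 p [ 0.8128 -0.2597  0.2113] R [[-0.27, 0.026, 0.962], [0.134, 0.991, 0.011], [-0.953, 0.132, -0.271]] F [-0.22  1.24  0.94] w 0.0872 q [-0.44  1.13  0.22  0.01  2.1  -2.  ]
```

The arm is at its reach limit, and outward commands there do straighten the tool (0.34 to 0.30). I'll keep pushing.

Emit:
carry_out(
  commands=[
    [[1,-22,0,35,0],[1,-22,0,35,0],[1,-22,0,35,0],[1,-22,0,35,0],[1,0,0,0,0]],
  ],
)

```text
time: 35.12
position: [0.8483, -0.2299, 0.2404]
tool_rot: [0.04, 0.762, 0.032, 0.646]
ft_force: [0.4, -0.1, -0.1]
grip_width: 0.0868
```

Run:
```python
from h import *
st()
```

```text
t 35.12 p [ 0.8483 -0.2299  0.2404] R [[-0.163, 0.019, 0.987], [0.102, 0.995, -0.002], [-0.981, 0.1, -0.164]] F [ 0.4  -0.05 -0.11] w 0.0868 q [-0.4   1.09  0.22  0.03  2.03 -1.95]
```

Emit:
carry_out(
  commands=[
    [[1,-15,-12,35,0],[1,-15,-12,35,0],[1,-15,-12,35,0],[1,-15,-12,35,0],[1,0,0,0,0]],
  ],
)

```text
time: 35.53
position: [0.8756, -0.2469, 0.2453]
tool_rot: [0.029, 0.727, 0.021, 0.686]
ft_force: [-0.1, 0.0, -0.4]
grip_width: 0.087
```

Emit:
carry_out(
  commands=[
    [[1,-10,-12,37,0],[1,-10,-12,37,0],[1,-10,-12,37,0],[1,0,0,0,0]],
  ],
)

```text
time: 35.87
position: [0.8972, -0.2613, 0.2406]
tool_rot: [0.023, 0.7, 0.012, 0.713]
ft_force: [0.3, -0.3, -0.2]
grip_width: 0.0869
```

Run:
```python
from h import *
st()
```

```text
t 35.87 p [ 0.8972 -0.2613  0.2406] R [[0.018, 0.015, 1.0], [0.05, 0.999, -0.016], [-0.999, 0.05, 0.018]] F [ 0.3  -0.26 -0.18] w 0.0869 q [-0.42  1.08  0.22  0.06  1.84 -1.96]
```

Emit:
carry_out(
  commands=[
    [[1,-8,-18,36,0],[1,-8,-18,36,0],[1,-8,-18,36,0],[1,-8,-18,36,0],[1,0,0,0,0]],
  ],
)

```text
time: 36.28
position: [0.9187, -0.3002, 0.2388]
tool_rot: [0.014, 0.665, 0.0, 0.747]
ft_force: [0.0, 0.1, 0.4]
grip_width: 0.0869
```

Run:
```python
from h import *
st();go(.62,-.2806,.20,np.pi/2)
```

```text
t 36.28 p [ 0.9187 -0.3002  0.2388] R [[0.117, 0.019, 0.993], [0.019, 1.0, -0.021], [-0.993, 0.021, 0.116]] F [0.05 0.13 0.36] w 0.0869 q [-0.45  1.08  0.22  0.07  1.74 -1.99]
shift [   4.1   13.2 -301.5] twist -1.1
```

Emit:
carry_out(
  commands=[
    [[1,-6,2,-38,0],[1,-6,2,-40,0],[1,-6,2,-40,0],[1,-6,2,-40,0],[1,0,0,0,0]],
  ],
)

```text
time: 36.7
position: [0.7599, -0.2857, 0.2224]
tool_rot: [0.019, 0.674, 0.005, 0.738]
ft_force: [1.0, 0.2, -1.7]
grip_width: 0.087
```

Run:
```python
from h import *
st();go(.5578,-.2806,.20,np.pi/2)
```

```text
t 36.7 p [ 0.7599 -0.2857  0.2224] R [[0.091, 0.018, 0.996], [0.034, 0.999, -0.021], [-0.995, 0.036, 0.09]] F [ 0.99  0.19 -1.7 ] w 0.087 q [-0.53  0.77  0.94  0.08  1.37 -2.09]
shift [   4.1    0.6 -203.3] twist -1.0
```

Emit:
carry_out(
  commands=[
    [[1,-2,0,-38,0],[1,-2,0,-40,0],[1,-2,0,-40,0],[1,-2,0,-40,0],[1,0,0,-30,0],[1,0,0,-12,0],[1,0,0,0,0]],
  ],
)

```text
time: 37.28
position: [0.5556, -0.2766, 0.2114]
tool_rot: [0.023, 0.678, 0.009, 0.734]
ft_force: [0.9, 0.5, 0.7]
grip_width: 0.0869
```

Run:
```python
from h import *
st();go(.5578,-.2806,.028,np.pi/2)
im=robot.camera("side");cv2.imwrite("pics/s5.png",cv2.resize(im[120:270,230:430],None,fx=4,fy=4,interpolation=cv2.INTER_CUBIC)[:,:,::-1])
for r in lids(robot.camera("top")):print("lid",r)
```

```text
t 37.28 p [ 0.5556 -0.2766  0.2114] R [[0.08, 0.018, 0.997], [0.044, 0.999, -0.022], [-0.996, 0.045, 0.079]] F [0.89 0.45 0.65] w 0.0869 q [-0.68  0.51  1.5   0.09  1.1  -2.28]
shift [182.6 -12.2 -12.2] twist -1.1
lid ([0.7516, -0.3355], [426.0, 145.8], 804)
lid ([0.6245, 0.0036], [329.6, 179.2], 146)
lid ([0.6263, -0.0627], [348.6, 179.0], 148)
lid ([0.6275, -0.1266], [366.9, 179.0], 144)
```

Emit:
carry_out(
  commands=[
    [[1,25,-4,-4,0],[1,35,-4,-4,0],[1,35,-4,-4,0],[1,30,0,0,0],[1,20,0,0,0],[1,0,0,0,0]],
  ],
)

```text
time: 37.88
position: [0.5775, -0.2911, 0.0664]
tool_rot: [0.015, 0.669, 0.005, 0.744]
ft_force: [-0.5, 0.9, -0.2]
grip_width: 0.0871
```

Run:
```python
from h import *
st();go(.5578,-.2806,.028,np.pi/2)
```

```text
t 37.88 p [ 0.5775 -0.2911  0.0664] R [[0.106, 0.013, 0.994], [0.026, 1.0, -0.016], [-0.994, 0.028, 0.106]] F [-0.5   0.94 -0.21] w 0.0871 q [-0.68  0.73  1.56  0.12  0.79 -2.32]
shift [ 36.4   9.2 -23.8] twist -0.7
```

Emit:
carry_out(
  commands=[
    [[1,-2,5,-12,0],[1,0,4,-10,0],[1,12,0,0,0],[1,15,0,0,0],[1,8,0,0,0],[1,0,0,0,0]],
  ],
)

```text
time: 38.38
position: [0.5688, -0.284, 0.032]
tool_rot: [0.011, 0.664, 0.003, 0.747]
ft_force: [-0.1, 0.6, 0.6]
grip_width: 0.0874
```

Run:
```python
from h import *
st();go(.559,-.2806,.028,np.pi/2)
```

```text
t 38.38 p [ 0.5688 -0.284   0.032 ] R [[0.117, 0.009, 0.993], [0.019, 1.0, -0.012], [-0.993, 0.021, 0.117]] F [-0.11  0.6   0.64] w 0.0874 q [-0.68  0.77  1.61  0.14  0.69 -2.35]
shift [  2.8   3.2 -10.3] twist -0.5
```

Emit:
carry_out(
  commands=[
    [[1,0,3,-7,0],[1,0,1,-6,0],[0.4,0,0,0,0],[0.4,0,0,0,0],[0.4,0,0,0,0],[0.4,0,0,0,0],[0.4,0,0,0,0],[0.4,0,0,0,0]],
  ],
  force=25,
)

```text
time: 39.05
position: [0.5573, -0.2814, 0.0337]
tool_rot: [0.009, 0.662, 0.002, 0.749]
ft_force: [-0.1, -0.2, 0.3]
grip_width: 0.0549
```

Emit:
carry_out(
  commands=[
    [[0.4,0,0,0,0],[0.4,0,0,0,0],[0.4,0,0,0,0],[0.4,0,0,0,0],[0.4,-20,0,0,0],[0.4,-30,0,0,0],[0.4,-15,0,0,0],[0.4,0,0,0,0]],
  ],
)

```text
time: 39.72
position: [0.5477, -0.2811, 0.0974]
tool_rot: [0.011, 0.664, 0.003, 0.747]
ft_force: [0.4, -0.4, -1.5]
grip_width: 0.0497
```

Emit:
carry_out(
  commands=[
    [[0.4,0,0,0,0]],
  ],
)

```text
time: 39.8
position: [0.5478, -0.2812, 0.0977]
tool_rot: [0.011, 0.664, 0.003, 0.748]
ft_force: [-0.4, -0.5, -1.1]
grip_width: 0.05
```

Emit:
carry_out(
  commands=[
    [[0.4,0,0,0,0]],
  ],
)

```text
time: 39.88
position: [0.5477, -0.2811, 0.0974]
tool_rot: [0.011, 0.664, 0.003, 0.748]
ft_force: [0.3, -0.3, -0.7]
grip_width: 0.0496
```

Run:
```python
from h import *
st();go(.45,.18,.2);go(.49,.335,.10)
```

```text
t 39.88 p [ 0.5477 -0.2811  0.0974] R [[0.118, 0.009, 0.993], [0.019, 1.0, -0.011], [-0.993, 0.02, 0.118]] F [ 0.3  -0.32 -0.7 ] w 0.0496 q [-0.7   0.65  1.64  0.13  0.78 -2.35]
shift [-104.7  462.2  -90.2] twist 0
shift [  2.2 615.5 -64. ] twist 0
```

Empty (about 1 N). Carry it to the tray.

Emit:
carry_out(
  commands=[
    [[0.4,-20,25,-12,0],[0.4,-15,35,-12,0],[0.4,-12,37,-12,0],[0.4,-8,38,-10,0],[0.4,-4,40,-5,0],[0.4,-2,40,0,0],[0.4,-2,40,0,0],[0.4,-2,40,0,0]],
  ],
)

```text
time: 40.55
position: [0.4891, 0.0152, 0.1532]
tool_rot: [0.017, 0.668, -0.002, 0.744]
ft_force: [-0.1, -1.0, -0.2]
grip_width: 0.0494
```

Run:
```python
from h import *
st();go(.497,.333,.13)
```

```text
t 40.55 p [0.4891 0.0152 0.1532] R [[0.109, 0.026, 0.994], [0.019, 0.999, -0.028], [-0.994, 0.022, 0.108]] F [-0.13 -0.97 -0.16] w 0.0494 q [-0.23  0.42  1.92  0.07  0.7  -1.82]
shift [ 30.1 317.3  -3.6] twist 0
```

Emit:
carry_out(
  commands=[
    [[0.4,0,40,0,0],[0.4,0,40,0,0],[0.4,0,40,0,0],[0.4,0,40,0,0],[0.4,0,40,0,0],[0.4,0,40,0,0],[0.4,0,35,0,0],[0.4,0,18,0,0]],
  ],
)

```text
time: 41.22
position: [0.4891, 0.3251, 0.1505]
tool_rot: [0.016, 0.673, -0.001, 0.739]
ft_force: [1.1, -0.9, -0.7]
grip_width: 0.0494
```

Emit:
carry_out(
  commands=[
    [[0.4,0,0,0,0]],
  ],
)

```text
time: 41.3
position: [0.4886, 0.3293, 0.1492]
tool_rot: [0.015, 0.673, 0.001, 0.739]
ft_force: [-0.5, -0.0, -0.7]
grip_width: 0.0492
```

Run:
```python
from h import *
st();go(.497,.333,.045)
```

```text
t 41.3 p [0.4886 0.3293 0.1492] R [[0.094, 0.018, 0.995], [0.021, 1.0, -0.02], [-0.995, 0.023, 0.093]] F [-0.53 -0.03 -0.71] w 0.0492 q [ 0.41  0.54  1.66 -0.02  0.84 -1.12]
shift [104.6   1.5  -1.4] twist 0
```

Emit:
carry_out(
  commands=[
    [[0.4,20,0,0,0],[0.4,30,0,0,0],[0.4,25,0,0,0],[0.4,12,0,0,0],[0.4,0,0,0,0]],
  ],
)

```text
time: 41.72
position: [0.4947, 0.3313, 0.0551]
tool_rot: [0.012, 0.675, 0.002, 0.738]
ft_force: [-0.7, -0.2, -0.9]
grip_width: 0.0494
```

Run:
```python
from h import *
st();go(.497,.333,.041)
```

```text
t 41.72 p [0.4947 0.3313 0.0551] R [[0.089, 0.013, 0.996], [0.019, 1.0, -0.014], [-0.996, 0.02, 0.089]] F [-0.72 -0.19 -0.91] w 0.0494 q [ 0.41  0.7   1.7  -0.03  0.65 -1.12]
shift [14.3  1.4  1. ] twist 0
```

Emit:
carry_out(
  commands=[
    [[0.4,8,0,0,0],[0.4,8,0,0,0],[0.4,3,0,0,0],[0.4,0,0,0,0],[0.4,0,0,0,0]],
  ],
)

```text
time: 42.13
position: [0.4962, 0.3303, 0.0389]
tool_rot: [0.013, 0.675, 0.002, 0.738]
ft_force: [-0.6, -0.2, -0.3]
grip_width: 0.0495
```

Emit:
carry_out(
  commands=[
    [[0.7,0,0,0,0],[0.75,0,0,0,0],[0.8,0,0,0,0],[1,0,0,0,0],[1,0,0,0,0],[1,0,0,0,0],[1,0,0,0,0]],
  ],
)

```text
time: 42.72
position: [0.4979, 0.3299, 0.0397]
tool_rot: [0.013, 0.674, 0.002, 0.739]
ft_force: [0.8, -0.4, -0.2]
grip_width: 0.0841
```

Emit:
carry_out(
  commands=[
    [[1,-25,0,0,0],[1,-35,0,0,0],[1,-30,0,0,0],[1,-10,0,0,0],[1,0,0,0,0]],
  ],
)

```text
time: 43.13
position: [0.487, 0.3271, 0.1395]
tool_rot: [0.012, 0.676, 0.001, 0.736]
ft_force: [-0.2, 0.3, 1.1]
grip_width: 0.0868
```

Run:
```python
from h import *
st();go(.40,-.316,.15,np.pi/2)
for r in lids(robot.camera("top")):print("lid",r)
```

```text
t 43.13 p [0.487  0.3271 0.1395] R [[0.085, 0.016, 0.996], [0.017, 1.0, -0.017], [-0.996, 0.019, 0.085]] F [-0.16  0.29  1.13] w 0.0868 q [ 0.41  0.56  1.67 -0.02  0.83 -1.13]
shift [ -29.  -644.1  -74.6] twist -0.9
lid ([0.7437, -0.3462], [429.1, 148.0], 987)
lid ([0.6245, 0.0038], [329.6, 179.2], 146)
lid ([0.6262, -0.0625], [348.6, 179.1], 149)
lid ([0.6276, -0.1264], [366.9, 179.0], 145)
lid ([0.421, -0.3285], [426.6, 239.3], 164)
```

The perturbation moved jar E to (0.421, -0.3285). I'm heading there.

Emit:
carry_out(
  commands=[
    [[1,-8,-30,-3,0],[1,-5,-41,-3,0],[1,-3,-41,-3,0],[1,-2,-41,-3,0],[1,-2,-41,-3,0],[1,-2,-41,-3,0],[1,-2,-41,-3,0],[1,-2,-41,-3,0]],
  ],
)

```text
time: 43.85
position: [0.4535, 0.0104, 0.1462]
tool_rot: [0.008, 0.68, 0.007, 0.733]
ft_force: [1.0, 0.8, -0.4]
grip_width: 0.087
```

Emit:
carry_out(
  commands=[
    [[1,-2,-41,-3,0],[1,-2,-41,-3,0],[1,-2,-41,-3,0],[1,-2,-41,-3,0],[1,-2,-41,-3,0],[1,-2,-41,-3,0],[1,-2,-41,-3,0],[1,0,-30,-3,0]],
  ],
)

```text
time: 44.52
position: [0.4186, -0.313, 0.138]
tool_rot: [0.014, 0.686, 0.009, 0.727]
ft_force: [0.8, 0.5, 0.2]
grip_width: 0.0865
```

Emit:
carry_out(
  commands=[
    [[1,0,0,0,0]],
  ],
)

```text
time: 44.6
position: [0.4186, -0.3201, 0.1365]
tool_rot: [0.015, 0.686, 0.006, 0.728]
ft_force: [0.3, -1.0, -0.3]
grip_width: 0.087
```

Run:
```python
from h import *
st();go(.423,-.3285,.03,np.pi/2)
```

```text
t 44.6 p [ 0.4186 -0.3201  0.1365] R [[0.059, 0.012, 0.998], [0.029, 0.999, -0.013], [-0.998, 0.029, 0.059]] F [ 0.3  -0.95 -0.35] w 0.087 q [-0.9   0.51  1.78  0.09  0.83 -2.52]
shift [106.3 -11.5  -1.8] twist -0.7
```

Emit:
carry_out(
  commands=[
    [[1,18,-5,-2,0],[1,28,-5,-2,0],[1,25,0,-2,0],[1,12,0,0,0],[1,0,0,0,0]],
  ],
)

```text
time: 45.02
position: [0.4147, -0.329, 0.0434]
tool_rot: [0.019, 0.687, 0.005, 0.726]
ft_force: [0.2, 1.3, -0.7]
grip_width: 0.0874
```

Run:
```python
from h import *
st();go(.422,-.3285,.029,np.pi/2)
```

```text
t 45.02 p [ 0.4147 -0.329   0.0434] R [[0.055, 0.02, 0.998], [0.034, 0.999, -0.022], [-0.998, 0.035, 0.055]] F [ 0.15  1.28 -0.71] w 0.0874 q [-0.92  0.68  1.82  0.11  0.63 -2.56]
shift [14.8  0.2  6.5] twist -1.1
```

Emit:
carry_out(
  commands=[
    [[1,6,0,4,0],[1,7,0,4,0],[1,0,0,0,0],[0.4,0,0,0,0],[0.4,0,0,0,0],[0.4,0,0,0,0],[0.4,0,0,0,0],[0.4,0,0,0,0]],
  ],
)

```text
time: 45.68
position: [0.4248, -0.3262, 0.0299]
tool_rot: [0.019, 0.688, 0.006, 0.726]
ft_force: [0.3, 0.5, 0.1]
grip_width: 0.0615
```

Emit:
carry_out(
  commands=[
    [[0.4,0,0,0,0],[0.4,0,0,0,0],[0.4,0,0,0,0],[0.4,0,0,0,0],[0.4,-20,0,0,0],[0.4,-35,0,0,0],[0.4,-30,0,0,0],[0.4,0,0,0,0]],
  ],
)

```text
time: 46.35
position: [0.4185, -0.3282, 0.1159]
tool_rot: [0.021, 0.689, 0.008, 0.724]
ft_force: [0.6, -0.6, -0.3]
grip_width: 0.0495
```

Emit:
carry_out(
  commands=[
    [[0.4,0,0,0,0]],
  ],
)

```text
time: 46.43
position: [0.4185, -0.3284, 0.1167]
tool_rot: [0.021, 0.689, 0.007, 0.725]
ft_force: [0.5, -0.2, -0.8]
grip_width: 0.0494
```

Run:
```python
from h import *
st();go(.40,.333,.13)
```

```text
t 46.43 p [ 0.4185 -0.3284  0.1167] R [[0.051, 0.018, 0.999], [0.039, 0.999, -0.02], [-0.998, 0.04, 0.05]] F [ 0.52 -0.21 -0.81] w 0.0494 q [-0.91  0.56  1.77  0.09  0.81 -2.53]
shift [ 11.5 660.9 -31.1] twist 0
```

Emit:
carry_out(
  commands=[
    [[0.4,-5,30,0,0],[0.4,-5,40,0,0],[0.4,-3,40,0,0],[0.4,-2,40,0,0],[0.4,-2,40,0,0],[0.4,-2,40,0,0],[0.4,-2,40,0,0],[0.4,-2,40,0,0]],
  ],
)

```text
time: 47.1
position: [0.4237, -0.0187, 0.1449]
tool_rot: [0.025, 0.689, -0.001, 0.724]
ft_force: [1.0, 0.2, -1.3]
grip_width: 0.0495
```

Emit:
carry_out(
  commands=[
    [[0.4,-2,40,-3,0],[0.4,-2,40,-3,0],[0.4,-2,40,-3,0],[0.4,-2,40,-3,0],[0.4,-2,40,-3,0],[0.4,-2,40,-3,0],[0.4,-2,40,-3,0],[0.4,-2,35,-3,0]],
  ],
)

```text
time: 47.77
position: [0.4013, 0.3091, 0.1638]
tool_rot: [0.025, 0.695, -0.002, 0.718]
ft_force: [0.7, -0.6, -0.2]
grip_width: 0.0497
```

Emit:
carry_out(
  commands=[
    [[0.4,0,18,0,0],[0.4,0,0,0,0]],
  ],
)

```text
time: 47.93
position: [0.4005, 0.3346, 0.1628]
tool_rot: [0.023, 0.695, 0.002, 0.718]
ft_force: [0.6, 0.2, -2.3]
grip_width: 0.0494
```

Run:
```python
from h import *
st();go(.397,.333,.042)
```

```text
t 47.93 p [0.4005 0.3346 0.1628] R [[0.034, 0.029, 0.999], [0.035, 0.999, -0.031], [-0.999, 0.036, 0.032]] F [ 0.55  0.22 -2.32] w 0.0494 q [ 0.47  0.46  1.79  0.02  0.85 -1.08]
shift [120.5  -6.   -7.4] twist 0
```

Emit:
carry_out(
  commands=[
    [[0.4,20,-2,-2,0],[0.4,30,-2,-2,0],[0.4,30,0,-2,0],[0.4,20,0,0,0],[0.4,10,0,0,0],[0.4,0,0,0,0]],
  ],
)

```text
time: 48.43
position: [0.3949, 0.3326, 0.044]
tool_rot: [0.02, 0.697, 0.002, 0.717]
ft_force: [0.1, -0.1, -1.0]
grip_width: 0.0496
```

Run:
```python
from h import *
st();go(.397,.333,.036)
```

```text
t 48.43 p [0.3949 0.3326 0.044 ] R [[0.028, 0.025, 0.999], [0.031, 0.999, -0.025], [-0.999, 0.031, 0.027]] F [ 0.13 -0.06 -1.02] w 0.0496 q [ 0.47  0.67  1.87  0.03  0.56 -1.09]
shift [8.1 0.2 1.8] twist 0
```

Emit:
carry_out(
  commands=[
    [[0.4,6,0,1,0],[0.4,6,0,0,0],[0.4,0,0,0,0],[0.7,0,0,0,0],[0.75,0,0,0,0],[0.8,0,0,0,0],[1,0,0,0,0],[1,0,0,0,0]],
  ],
)

```text
time: 49.1
position: [0.3981, 0.3308, 0.0344]
tool_rot: [0.021, 0.696, 0.002, 0.718]
ft_force: [0.1, -0.4, -0.2]
grip_width: 0.0749
```

Emit:
carry_out(
  commands=[
    [[1,0,0,0,0],[1,0,0,0,0],[1,-20,0,0,0],[1,-40,0,0,0],[1,-40,0,0,0],[1,-40,0,0,0],[1,-40,0,0,0],[1,-30,0,0,0]],
  ],
)

```text
time: 49.77
position: [0.3874, 0.3217, 0.2445]
tool_rot: [0.018, 0.703, -0.002, 0.711]
ft_force: [1.7, 0.2, -0.0]
grip_width: 0.0867
```

Run:
```python
from h import *
st();go(.6165,.0915,.25)
im=robot.camera("top")
cv2.imwrite("pics/t5.png",cv2.resize(im[110:270,200:440],None,fx=3.3,fy=3.3,interpolation=cv2.INTER_CUBIC)[:,:,::-1])
for r in lids(im):print("lid",r)
```

```text
t 49.77 p [0.3874 0.3217 0.2445] R [[0.011, 0.028, 1.0], [0.022, 0.999, -0.028], [-1.0, 0.022, 0.011]] F [ 1.69  0.2  -0.05] w 0.0867 q [ 0.46  0.33  1.72  0.02  1.07 -1.09]
shift [  -7.9 -223.5  235.5] twist 0
lid ([0.7439, -0.346], [429.1, 147.9], 985)
lid ([0.6245, 0.0035], [329.7, 179.3], 145)
lid ([0.6264, -0.0623], [348.5, 179.0], 149)
lid ([0.6274, -0.1268], [366.9, 179.0], 143)
lid ([0.4966, 0.3302], [234.7, 213.7], 140)
```

View pics/t5.png

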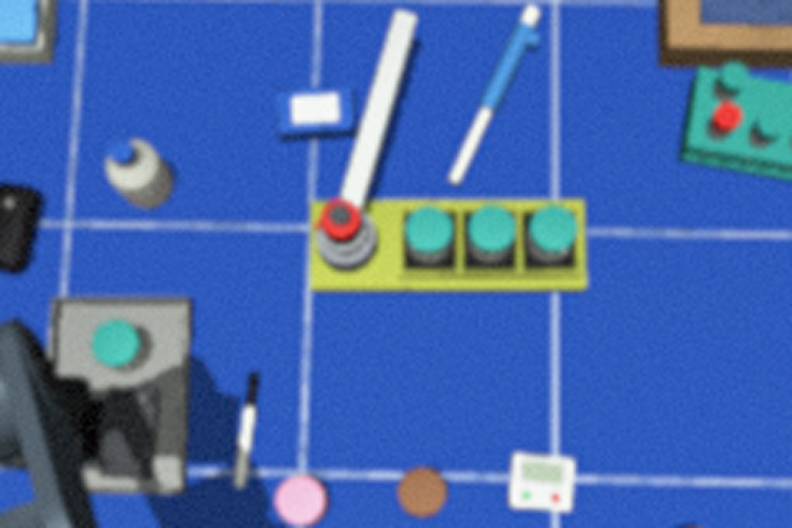

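The three jars sit in the nests and one is visible in the tray at (116,342). The other is hidden under the hand. Now back to the collar.

Emit:
carry_out(
  commands=[
    [[1,-3,-20,22,0],[1,-3,-27,29,0],[1,-3,-27,29,0],[1,-3,-27,29,0],[1,-3,-27,29,0],[1,-2,-27,29,0],[1,-2,-27,29,0],[1,0,-20,20,0]],
  ],
)

```text
time: 50.48
position: [0.6046, 0.1132, 0.2731]
tool_rot: [0.017, 0.697, 0.007, 0.717]
ft_force: [0.6, 0.4, 0.6]
grip_width: 0.0869
```

Emit:
carry_out(
  commands=[
    [[1,0,-8,8,0],[1,0,0,0,0]],
  ],
)

```text
time: 50.65
position: [0.6169, 0.0995, 0.2716]
tool_rot: [0.018, 0.696, 0.004, 0.718]
ft_force: [-0.7, 0.1, 0.1]
grip_width: 0.087
```

Run:
```python
from h import *
st();go(.6165,.0915,.111)
for r in lids(robot.camera("top")):print("lid",r)
```

```text
t 50.65 p [0.6169 0.0995 0.2716] R [[0.031, 0.02, 0.999], [0.031, 0.999, -0.021], [-0.999, 0.032, 0.03]] F [-0.69  0.13  0.05] w 0.087 q [-0.03  0.46  1.4   0.03  1.24 -1.6 ]
shift [160.2 -13.1  -5.1] twist 0
lid ([0.7438, -0.3461], [429.1, 148.0], 984)
lid ([0.6253, 0.0038], [329.6, 179.0], 148)
lid ([0.6264, -0.0626], [348.6, 179.0], 148)
lid ([0.6275, -0.1266], [366.9, 179.0], 144)
lid ([0.4965, 0.3303], [234.7, 213.7], 141)
lid ([0.3921, 0.3307], [232.7, 244.0], 148)
```

Both empties show in the tray. Descend and grip the collar.

Emit:
carry_out(
  commands=[
    [[1,20,-4,-2,0],[1,30,-4,-2,0],[1,30,-3,-1,0],[1,0,0,0,0]],
  ],
  force=40,
)

```text
time: 51.03
position: [0.608, 0.0986, 0.1905]
tool_rot: [0.018, 0.697, 0.007, 0.717]
ft_force: [-2.3, 1.0, -0.3]
grip_width: 0.0866
```

Run:
```python
from h import *
st();go(.6165,.0915,.112)
```

```text
t 51.03 p [0.608  0.0986 0.1905] R [[0.029, 0.014, 0.999], [0.035, 0.999, -0.015], [-0.999, 0.036, 0.028]] F [-2.27  0.95 -0.26] w 0.0866 q [-0.04  0.54  1.52  0.04  1.06 -1.62]
shift [78.4 -9.7  6.4] twist 0
```

Emit:
carry_out(
  commands=[
    [[1,15,-5,4,0],[1,25,-4,3,0],[1,22,0,0,0],[1,10,0,0,0],[1,0,0,0,0]],
  ],
)

```text
time: 51.45
position: [0.6121, 0.1013, 0.1212]
tool_rot: [0.015, 0.697, 0.012, 0.716]
ft_force: [-1.1, 0.7, -0.1]
grip_width: 0.0868
```

Run:
```python
from h import *
st();go(.6165,.0915,.112)
```

```text
t 51.45 p [0.6121 0.1013 0.1212] R [[0.027, 0.005, 1.0], [0.038, 0.999, -0.006], [-0.999, 0.039, 0.027]] F [-1.11  0.7  -0.09] w 0.0868 q [-0.04  0.63  1.56  0.05  0.92 -1.63]
shift [  9.  -10.2   4.2] twist 0
```

Emit:
carry_out(
  commands=[
    [[1,4,-6,3,0],[1,5,-6,3,0],[1,0,0,0,0],[0.2,0,0,0,0],[0.2,0,0,0,0],[0.2,0,0,0,0],[0.2,0,0,0,0],[0.2,0,0,0,0]],
  ],
)

```text
time: 52.12
position: [0.6219, 0.0905, 0.1189]
tool_rot: [0.015, 0.694, 0.013, 0.72]
ft_force: [0.4, 0.8, 0.6]
grip_width: 0.0615
```

Emit:
carry_out(
  commands=[
    [[0.2,0,0,0,0],[0.2,0,0,0,0],[0.2,0,0,0,0],[0.2,0,0,0,0],[0.2,0,0,0,0],[0.2,0,0,0,0],[0.2,0,0,0,0],[0.2,0,0,0,0]],
  ],
)

```text
time: 52.78
position: [0.622, 0.0921, 0.1195]
tool_rot: [0.015, 0.693, 0.013, 0.72]
ft_force: [-0.6, 2.8, 1.3]
grip_width: 0.0391
```

Run:
```python
from h import *
st()
```

```text
t 52.78 p [0.622  0.0921 0.1195] R [[0.038, 0.001, 0.999], [0.04, 0.999, -0.002], [-0.998, 0.04, 0.038]] F [-0.56  2.76  1.32] w 0.0391 q [-0.05  0.64  1.55  0.05  0.92 -1.65]
```

The grip is a bit high and 5 mm off axis, so I'll re-grip.

Emit:
carry_out(
  commands=[
    [[0.7,0,0,0,0],[0.7,0,0,0,0],[0.7,0,0,0,0],[0.7,6,0,-4,0],[0.7,5,0,-3,0],[0.7,0,0,0,0]],
  ],
)

```text
time: 53.28
position: [0.6146, 0.0914, 0.1069]
tool_rot: [0.015, 0.694, 0.013, 0.72]
ft_force: [-0.3, 0.7, 0.5]
grip_width: 0.0603
```

Run:
```python
from h import *
st();go(.617,.0915,.112)
```

```text
t 53.28 p [0.6146 0.0914 0.1069] R [[0.038, 0.002, 0.999], [0.039, 0.999, -0.003], [-0.999, 0.039, 0.037]] F [-0.26  0.72  0.46] w 0.0603 q [-0.05  0.65  1.57  0.05  0.88 -1.65]
shift [-5.   0.3  2.6] twist 0
```

Emit:
carry_out(
  commands=[
    [[0.7,-3,0,3,0],[0.2,0,0,0,0],[0.2,0,0,0,0],[0.2,0,0,0,0],[0.2,0,0,0,0],[0.2,0,0,0,0],[0.2,0,0,0,0],[0.2,0,0,0,0]],
  ],
)

```text
time: 53.95
position: [0.6171, 0.0922, 0.1096]
tool_rot: [0.015, 0.694, 0.013, 0.72]
ft_force: [0.3, 1.1, 0.1]
grip_width: 0.0393
```

Emit:
carry_out(
  commands=[
    [[0.2,0,0,0,0],[0.2,0,0,0,0]],
  ],
)

```text
time: 54.12
position: [0.6172, 0.0922, 0.1096]
tool_rot: [0.014, 0.694, 0.013, 0.72]
ft_force: [0.6, 0.9, -0.4]
grip_width: 0.0393
```

Emit:
carry_out(
  commands=[
    [[0.2,-6,0,0,0],[0.2,-6,0,0,0],[0.2,-6,0,0,0],[0.2,0,0,0,0],[0.2,0,0,0,0]],
  ],
)

```text
time: 54.53
position: [0.6169, 0.0921, 0.1259]
tool_rot: [0.015, 0.694, 0.014, 0.72]
ft_force: [3.7, 3.0, -8.4]
grip_width: 0.0396
```

Run:
```python
from h import *
st()
```

```text
t 54.53 p [0.6169 0.0921 0.1259] R [[0.036, 0.001, 0.999], [0.04, 0.999, -0.002], [-0.999, 0.04, 0.036]] F [ 3.66  3.01 -8.38] w 0.0396 q [-0.05  0.63  1.55  0.05  0.92 -1.65]
```

Emit:
carry_out(
  commands=[
    [[0.2,0,0,0,4],[0.2,-0.5,0,0,7],[0.2,0,0,0,7],[0.2,-0.5,0,0,7],[0.2,0,0,0,7]],
  ],
)

```text
time: 54.95
position: [0.6165, 0.0919, 0.1251]
tool_rot: [0.217, 0.67, -0.184, 0.686]
ft_force: [3.7, 4.5, -7.8]
grip_width: 0.0397
```

Run:
```python
from h import *
st();o,p,R=pose();print(np.degrees(np.arctan2(R[1,1],R[0,1])),np.round(o["moment"],2))
```

```text
t 54.95 p [0.6165 0.0919 0.1251] R [[0.035, 0.543, 0.839], [0.038, 0.838, -0.544], [-0.999, 0.051, 0.009]] F [ 3.72  4.54 -7.82] w 0.0397 q [-0.05  0.63  1.55  0.05  0.92 -1.08]
57.0916676720796 [-0.31 -0.34  0.1 ]
```

Emit:
carry_out(
  commands=[
    [[0.2,-0.5,0,0,7],[0.2,0,0,0,7],[0.2,-0.5,0,0,7],[0.2,0,0,0,7],[0.2,-0.5,0,0,7],[0.2,0,0,0,7],[0.2,0,0,0,2],[0.2,0,0,0,0]],
  ],
)

```text
time: 55.62
position: [0.6169, 0.0927, 0.1237]
tool_rot: [0.461, 0.549, -0.426, 0.551]
ft_force: [3.8, 3.9, -6.9]
grip_width: 0.0391
```

Run:
```python
from h import *
st();o,p,R=pose();print(np.degrees(np.arctan2(R[1,1],R[0,1])),np.round(o["moment"],2))
```

```text
t 55.62 p [0.6169 0.0927 0.1237] R [[0.033, 0.977, 0.213], [0.036, 0.211, -0.977], [-0.999, 0.04, -0.028]] F [ 3.78  3.87 -6.87] w 0.0391 q [-0.05  0.63  1.55  0.05  0.92 -0.29]
12.21987901561466 [ 0.12 -0.4   0.83]
```

Turned 77.7°, and the moment of 0.83 N m shows it is at the stop. Lower and release.

Emit:
carry_out(
  commands=[
    [[0.2,5,0,0,0],[0.2,5,0,0,0],[0.2,5,0,0,0],[0.2,1,0,0,0],[0.7,0,0,0,0],[0.9,0,0,0,0],[1,0,0,0,0],[1,0,0,0,0]],
  ],
)

```text
time: 56.28
position: [0.6179, 0.0919, 0.1122]
tool_rot: [0.46, 0.549, -0.426, 0.553]
ft_force: [0.2, 0.8, -0.4]
grip_width: 0.0583
```

Emit:
carry_out(
  commands=[
    [[1,0,0,0,0],[1,0,0,0,0],[1,0,0,0,0],[1,-20,0,0,0],[1,-35,0,0,0],[1,-40,0,0,0],[1,-40,0,0,0],[1,-20,0,0,0]],
  ],
)

```text
time: 56.95
position: [0.6078, 0.0854, 0.2643]
tool_rot: [0.457, 0.554, -0.431, 0.546]
ft_force: [0.4, -0.4, 0.3]
grip_width: 0.0868
```

Emit:
carry_out(
  commands=[
    [[1,0,-40,0,0],[1,0,-40,0,0],[1,0,-40,0,0],[1,0,-30,0,0],[1,0,0,0,0]],
  ],
)

```text
time: 57.37
position: [0.4621, 0.0528, 0.2664]
tool_rot: [0.461, 0.548, -0.427, 0.552]
ft_force: [0.0, 0.7, -0.8]
grip_width: 0.0874
```

Run:
```python
from h import *
st()
a=robot.camera("side")[120:320,220:400];b=robot.camera("top")
for r in lids(b):print("lid",r)
f=lambda x,s:cv2.resize(x,None,fx=s,fy=s,interpolation=cv2.INTER_CUBIC)
a=f(a,2.5);b=f(b[110:270,200:330+70],2)
c=np.zeros((500,a.shape[1]+10+ 0,3),np.uint8);c[:a.shape[0],:a.shape[1]]=a
out=np.zeros((500,800,3),np.uint8);out[:,:450]=a;b=cv2.resize(b,(350,280));out[:280,450:]=b
cv2.imwrite("pics/fin.png",out[:,:,::-1])
```

```text
t 57.37 p [0.4621 0.0528 0.2664] R [[0.036, 0.977, 0.212], [0.034, 0.211, -0.977], [-0.999, 0.042, -0.026]] F [ 0.03  0.71 -0.83] w 0.0874 q [-0.15  0.24  1.79  0.04  1.09 -0.39]
lid ([0.7439, -0.3461], [429.1, 147.9], 988)
lid ([0.6059, 0.002], [330.0, 184.4], 16)
lid ([0.607, -0.0643], [349.0, 184.4], 16)
lid ([0.6083, -0.1274], [367.1, 184.4], 16)
lid ([0.4967, 0.3304], [234.7, 213.7], 141)
lid ([0.3921, 0.3304], [232.8, 244.0], 147)
```

View pics/fin.png

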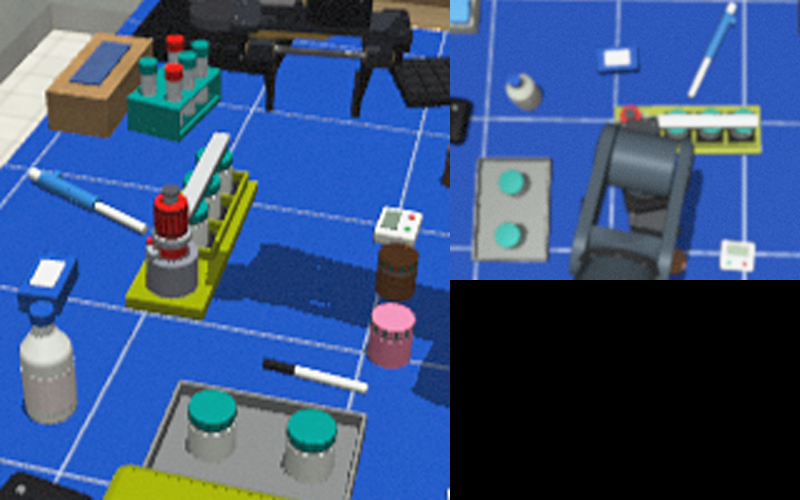

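The arm lies over the three seated jars and both empties stand in the tray. Last check: compare the collar and arm with the first (locked) picture.

Run:
```python
from h import *
i0=cv2.imread("pics/side0.png")[:,:,::-1].copy();i1=robot.camera("side")
def red(im):
    h=cv2.cvtColor(im,cv2.COLOR_RGB2HSV);k=((h[...,0]<6)|(h[...,0]>174))&(h[...,1]>150)&(h[...,2]>60);k[:185]=0;k[245:]=0;k[:,:270]=0;k[:,310:]=0
    p=np.argwhere(k);return p.mean(0).round(2),len(p),p.min(0),p.max(0)
def arm(im):
    h=cv2.cvtColor(im,cv2.COLOR_RGB2HSV);k=(h[...,1]<60)&(h[...,2]>150);k[:165]=0;k[205:]=0;k[:,:285]=0;k[:,:]&=np.arange(640)<315
    p=np.argwhere(k);return p.mean(0).round(2),len(p)
print(red(i0),red(i1));print(arm(i0),arm(i1))
```

```text
(array([208.89, 288.18]), 203, array([198, 279]), array([222, 294])) (array([208.85, 288.16]), 205, array([198, 279]), array([223, 294]))
(array([186.34, 299.54]), 190) (array([187.3 , 301.54]), 202)
```

```bash
python3 -c "
from rig import robot
print(robot.hand_in())"
```

```text
the job is handed in; nothing more can be done
None
```

I finished the task and handed it in at about 57 s of the 210 s allowed. The hand-in gave no verdict.

**What I did**
- I lifted the collar, swung the arm open and let the collar drop home.
- I found five jars, and lifted each to feel its weight. Three read about 3 to 3.5 N (loaded) and now stand in the nests. Two read about 0.8 to 1 N (empty) and now stand in the tray.
- One empty jar was knocked about 25 mm aside during the run, so I measured it again before picking it up.
- I lifted the collar again, swung the arm back to its stop and let the collar drop home.

**Last checks**
- **Jars:** the last pictures show three lids under the arm and both empties upright in the tray.
- **Collar:** its position in the side image matches the first, locked picture to within 0.1 pixel.
- **Arm:** its average position in the image is about 2 pixels off the first picture. I put this down to play in the joint or the white jars below it, well under the 0.15 rad limit.
- **Hand:** it was well clear, and the wrist force was near zero.
- **Bystanders:** I saw none displaced, but I did not measure them one by one.

**What went wrong**
- **Tool lean:** the tool slowly leaned toward the base, up to about 0.34 rad. I straightened it by pushing outward at the reach limit.
- **Force reading:** when the first jar touched down in its nest, the wrist force still showed its full weight. I judged contact there by the height no longer dropping.

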